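Take a set glue-up apart

TASK

The glue on the little fibreboard box has set, so take the glue-up apart from the top down. First put the red weight on the middle of the red pad and the blue weight on the middle of the blue pad, then lay the white caul in the middle of the black cradle between its end stops, and last lay the box on the middle of the green cutting mat, lengthways in its pale outline, all upright as they are now. Do not tip a weight over, and leave the yellow glue bottle standing where it is.

Things in the scene. Friction and masses are not known exactly. Their poses are not given: they have to be found in the camera images.
- red_weight_c (a point): red cylindrical bench weight, painted steel: body 40 mm diameter and 36 mm high, topped by a red knob of 22 mm diameter; 52 mm high overall, about 0.4 kg. Point at its centre, 26 mm above its underside; z up. At the start it stands on one end of the white caul, its axis 36 mm from the middle of the caul along the caul's length; the other weight stands on the other end (which end is which varies).
- blue_weight_c (a point): blue cylindrical bench weight, painted steel: body 40 mm diameter and 36 mm high, topped by a blue knob of 22 mm diameter; 52 mm high overall, about 0.4 kg. Point at its centre, 26 mm above its underside; z up. At the start it stands on one end of the white caul, its axis 36 mm from the middle of the caul along the caul's length; the other weight stands on the other end (which end is which varies).
- caul_c (a point): caul (pressing bar): plain white rectangular block 140 mm long (its x), 52 mm wide (y), 40 mm high (z), about 0.2 kg. Point at its centre. At the start it lies lengthways on the middle of the box, which is wider than it by 4 mm on each side, so keep the fingertips above the box when gripping it across its width.
- box_c (a point): closed brown fibreboard box 186 mm long (its x), 60 mm wide (y), 45 mm high (z), about 0.22 kg, its ends showing beyond the caul. Point at its centre. At the start it lies loose on a grey board 205 mm by 100 mm and 10 mm thick (fixed to the bench, in line with it), under the caul and the weights.
- red_pad: flat round red pad, 72 mm diameter, 4 mm thick, fixed to the bench: the place of the red weight. Origin at the centre of its underside; z up.
- blue_pad: flat round blue pad, 72 mm diameter, 4 mm thick, fixed to the bench: the place of the blue weight. Origin at the centre of its underside; z up.
- cradle: black plastic cradle, the caul's place: flat plate 182 mm long (its x), 80 mm wide (y), 4 mm thick, with an end stop across each end that stands 10 mm above the bench; 166 mm between the stops; the long sides are open. Fixed. Origin at the centre of its underside; z up.
- mat: green cutting mat, the box's place: 220 mm long (its x), 100 mm wide (y), 3 mm thick, with a pale outline 194 mm by 68 mm centred on it. Fixed. Origin at the centre of its underside; z up.
- glue_c (a point): yellow glue bottle with an orange nozzle, loose, standing upright among the things: 54 mm diameter, 130 mm high. A bystander. Point at its mid-height.

How it is judged:
By the outcome, as a careful person would: the job done as asked, in the order asked, and still so for the second after the job is handed in, with the robot touching nothing.
It also fails if it takes over 120 s, if anything falls off the work surface, if the arm or the gripper's body presses on something with over 40 N, if the wrist force passes 120 N, or if a joint passes its speed limit or range.

ROBOT

A 7-joint arm with a two-finger parallel gripper is mounted at the origin on the work surface. World frame = base frame: x ahead of the robot, y to its left, z up, the work surface at z = 0. Lengths are in m, angles in rad, forces in N, time in s.
With the tool pointing down it reaches from about 0.4 to 0.85 m from the base axis. Payload 4.5 kg.
Tool frame: the origin (TCP) lies on the mounting face of the last link; the fingertips stand 166 mm ahead of it and the grasp point (between the pads) lies 147 mm ahead of it; y points along the fingers, z is the direction in which the jaws open and shut, and the axes are right-handed (so a half turn about y gives the same grasp; the last joint's range is limited). The gripper opens to 88 mm and grips with 3 to 60 N. Pads are 18 mm wide; open, the fingers measure 123 mm over their backs; the gripper's body (75 mm by 187 mm) begins 45 mm behind the grasp point.
Start: joints at [1.223, 0.689, -0.195, 1.565, 0.157, 0.902, -0.215], TCP at [0.233, -0.58, 0.405] pointing down, gripper open.
Joint ranges: [-3.01, 3.01], [-0.46, 2.08], [-1.47, 1.51], [0.13, 2.56], [-1, 4.14], [0.04, 2.09], [-2.66, 2.66]. Speed limits (rad/s): [2.57, 2.57, 3.14, 3.14, 3.14, 3.14, 3.14].

INTERFACE

Orientations are given as a unit quaternion [x, y, z, w].
In Python, from plant import r gives the robot as it stands.
- The arm moves only by the tool arm_command, never from a script. Its argument "deltas" is a list of rows, each an object of numbers: "dx", "dy", "dz": the shift along the tool's x, y, z each as a share of 1000 mm, from -1 to 1; "wx", "wy", "wz": the turn, a rotation vector about the tool's x, y, z each as a share of 45 degrees, from -1 to 1. In form: [{"dx": .., "dy": .., "dz": .., "wx": .., "wy": .., "wz": ..}, ...]. A call has exactly 5 rows; each row is the pose to reach, as a shift and turn from the pose commanded when the call began, along the tool's axes at that moment; what a row does not reach only later rows make up. A row lasts 1/10 s, in which the tool goes at most 50 mm and 8.59 degrees, less where a joint would pass 70% of its speed; a pose out of reach is approached as far as the arm can. A call with a number of a shift or a turn outside -1 to 1 is refused whole. A call with a gripper value outside its range is refused whole. "claw" is the opening, from -1 (shut) to 1 (fully open), set as the call begins (left out, the last holds). The fingers move at their own pace and stop on an object; "grip_force" is the grip in N (left out, the last holds). Time passes only in rows, so rows that repeat a pose let the fingers close, or fill a call up. It gives the time, the measured TCP pose, the force and the opening at its end, in the units of the state.
- r.get_state(): the state, without advancing time (a new reading comes with each control period).
- r.snapshot(name): name is "scene" or "top" or "wrist"; returns the picture (480x640x3 uint8, red, green, blue); there is no depth.
- r.get_calibration(name): a dict with "vertical_fov" (degrees; the focal length in pixels is half the picture's height over the tangent of half this angle, whatever the lens; pixels are square), "cx", "cy" (the principal point, pixels), "R" (3x3) and "t" (3): a world point X has camera coordinates R X + t. Camera axes: x right, y down, z forward; pixel columns grow to the right and rows downward; lengths in m; the calibration is good to about 2 mm. The wrist camera is an equidistant fisheye: a pixel r from the principal point sees the ray r / f radians off the axis. A picture is of the moment at which its call begins: read the wrist's pose just before it. get_calibration takes no time and is no camera call; for the wrist camera it gives the pose at the moment of the call.
- r.finish_job(): hands the job in, once; it reports no verdict.
The state is a dict: "clock": time; "q": joint angles; "qd": joint speeds; "joint_torque": joint torques, N m; "tool_pos": TCP position; "eef_rot": TCP orientation; "contact_force": force on the tool from outside, world axes, zero at the start; "moment": the same for the moment, N m; "opening": opening from 0.0 (shut) to 1.0 (fully open).
Only numpy, scipy, OpenCV 4.12 (cv2) and the standard library are available. Lean on these libraries where they do the work, as an engineer would, in place of code of your own. Each camera call takes 0.05 s, during which the arm holds its last target.

## Working session

There is one attempt and no reset: what is moved stays moved. The work goes in short steps, Python scripts to look and compute and a tool call to move; the robot and the scene stay as the last step left them, time stands still between calls to the robot, and variables do not carry over. Pictures are saved under pics/ and viewed, and the job is handed in when it is done.

Besides the shell and the picture viewer there is one more tool, called after "Emit:" as name(argument=value, ...), one argument or row to a line, values as JSON. arm_command: Moves the arm, as the interface text tells. Shift numbers are shares of 1000 mm and turn numbers shares of 45 degrees, none past 1 either way. Its arguments: {"type":"object","properties":{"deltas":{"type":"array","items":{"type":"object","properties":{"dx":{"type":"number","minimum":-1,"maximum":1},"dy":{"type":"number","minimum":-1,"maximum":1},"dz":{"type":"number","minimum":-1,"maximum":1},"wx":{"type":"number","minimum":-1,"maximum":1},"wy":{"type":"number","minimum":-1,"maximum":1},"wz":{"type":"number","minimum":-1,"maximum":1}}}},"claw":{"type":"number"},"grip_force":{"type":"number"}},"required":["deltas"]}

```bash
ls; mkdir -p pics
python3 - <<'E'
from plant import r
import cv2,numpy as np
print(r.get_state())
for n in ("scene","top","wrist"):
    c=r.get_calibration(n); print(n,c)
    cv2.imwrite(f"pics/{n}0.png",r.snapshot(n)[:,:,::-1])
E
```

```text
pics
{'clock': 0.0, 'q': array([ 1.22277116,  0.68999241, -0.19450663,  1.56628626,  0.15732844,
        0.9025049 , -0.21508821]), 'qd': array([-0.00121419,  0.00136191, -0.00205293,  0.00016092, -0.00030946,
        0.0005181 ,  0.00137727]), 'joint_torque': array([-2.60155666e-04, -5.27553749e+01, -1.26683056e+00, -1.53428203e+01,
       -5.26099058e-02,  6.52346411e-03,  1.64743278e-04]), 'tool_pos': array([ 0.232738  , -0.57971863,  0.40391972]), 'eef_rot': array([-0.13438588,  0.69486374, -0.69364152,  0.13403823]), 'contact_force': array([-0.61242316,  0.58057595,  0.24395619]), 'moment': array([ 0.02118399,  0.01052075, -0.02320627]), 'opening': 0.9997053800731277}
scene {'vertical_fov': 51.20195005361529, 'cx': 319.88821321335024, 'cy': 245.21370568662374, 'R': array([[-1.07344068e-02,  9.99906641e-01, -8.45470782e-03],
       [ 5.74401059e-01, -7.55017044e-04, -8.18573670e-01],
       [-8.18503632e-01, -1.36432959e-02, -5.74339329e-01]]), 't': array([ 0.01197084, -0.20864596,  1.44648696])}
top {'vertical_fov': 43.441990414587394, 'cx': 321.9574357145714, 'cy': 234.57518020535431, 'R': array([[-0.00954653, -0.99994444, -0.00446971],
       [-0.9971176 ,  0.00985581, -0.07522873],
       [ 0.0752686 ,  0.00373865, -0.99715629]]), 't': array([0.01047363, 0.50182332, 1.44572712])}
wrist {'vertical_fov': 65.70646984690485, 'cx': 321.65361313631956, 'cy': 241.7968950556137, 'R': array([[ 0.37292074, -0.92786033, -0.00230886],
       [-0.88642014, -0.35699848,  0.29463778],
       [-0.27420697, -0.10782992, -0.95560622]]), 't': array([-0.62249306, -0.04144569,  0.38908688])}
```

View pics/scene0.png

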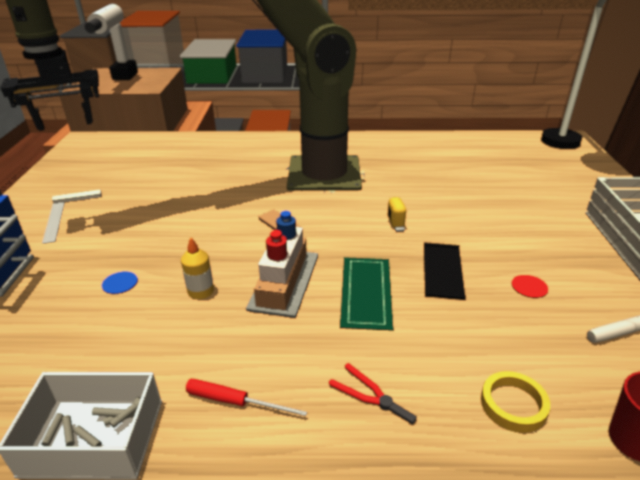

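View pics/top0.png

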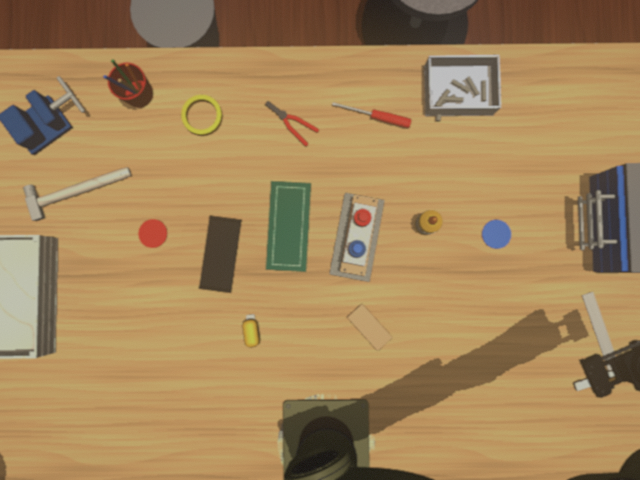

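View pics/wrist0.png

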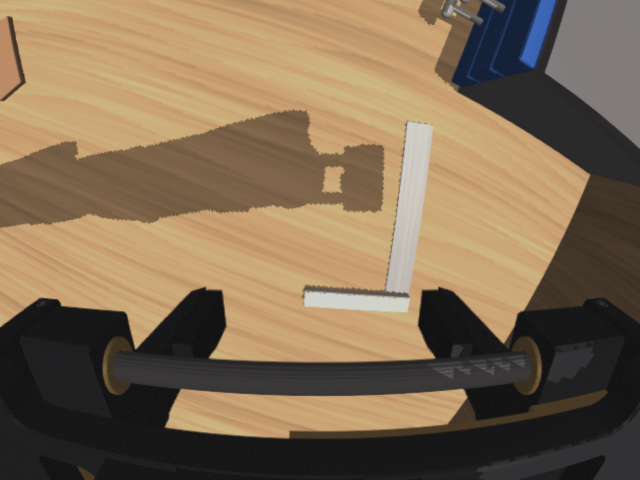

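```bash
cat > h.py <<'E'
import numpy as np, cv2
from scipy.spatial.transform import Rotation as Ro
def rays(cal,px,fish=False):
    px=np.atleast_2d(np.array(px,float)); f=240/np.tan(np.radians(cal["vertical_fov"]/2))
    d=(px-[cal["cx"],cal["cy"]])/f
    if fish:
        th=np.linalg.norm(d,axis=1,keepdims=True); s=np.where(th>1e-9,np.sin(th)/np.maximum(th,1e-9),1)
        v=np.hstack([d*s,np.cos(th)])
    else: v=np.hstack([d,np.ones((len(d),1))])
    R=np.array(cal["R"]); return -R.T@np.array(cal["t"]), v@R
def plane(cal,px,z,fish=False):
    o,v=rays(cal,px,fish); return o+v*((z-o[2])/v[:,2])[:,None]
def proj(cal,X,fish=False):
    X=np.atleast_2d(X); c=X@np.array(cal["R"]).T+np.array(cal["t"]); f=240/np.tan(np.radians(cal["vertical_fov"]/2))
    if fish:
        rr=np.linalg.norm(c[:,:2],axis=1,keepdims=True); th=np.arctan2(rr,c[:,2:]); d=c[:,:2]/np.maximum(rr,1e-9)*th
    else: d=c[:,:2]/c[:,2:]
    return d*f+[cal["cx"],cal["cy"]]
def mask(bgr,name):
    h,s,v=[x.astype(int) for x in cv2.split(cv2.cvtColor(bgr,cv2.COLOR_BGR2HSV))]
    m={"red":((h<6)|(h>174))&(s>170)&(v>60),"blue":(h>100)&(h<125)&(s>140)&(v>60),
       "green":(h>60)&(h<95)&(s>80),"black":(v<62),"white":(s<50)&(v>150),"grey":(s<70)&(v>80)&(v<175),
       "yellow":(h>15)&(h<30)&(s>180),"brown":(h>5)&(h<18)&(s>90)&(v>60)}[name]
    return (m*255).astype(np.uint8)
def blobs(bgr,name,amin=60):
    m=cv2.morphologyEx(mask(bgr,name),cv2.MORPH_OPEN,np.ones((3,3)))
    cs,_=cv2.findContours(m,cv2.RETR_EXTERNAL,cv2.CHAIN_APPROX_NONE)
    return [c for c in cs if cv2.contourArea(c)>amin]
E
python3 - <<'E'
from h import *
from plant import r
for n in("top","scene"):
    im=cv2.imread(f"pics/{n}0.png")
    cal=r.get_calibration(n)
    for c in("red","blue","green","black","white","grey","yellow"):
        for b in blobs(im,c):
            (x,y),(w,h),a=cv2.minAreaRect(b); M=cv2.moments(b); cen=[M["m10"]/M["m00"],M["m01"]/M["m00"]]
            X=plane(cal,cen,0.004)[0]
            if 0.2<X[0]<.9 and abs(X[1])<.6: print(n,c,np.round(cen,1),(round(w),round(h),round(a)),cv2.contourArea(b),X.round(4))
im=cv2.imread("pics/top0.png")
cv2.imwrite("pics/t1.png",cv2.resize(im[150:350,130:530],(800,400),interpolation=cv2.INTER_CUBIC))
E
```

```text
top red [152.4 233. ] (26, 26, 90) 532.5 [0.5111 0.4226 0.004 ]
top red [391.3 118. ] (38, 8, 14) 239.5 [ 0.7924 -0.1698  0.004 ]
top white [353.9 259.1] (22, 11, 13) 147.0 [ 0.442 -0.072  0.004]
top white [359.5 233.2] (23, 23, 9) 343.0 [ 0.5056 -0.0867  0.004 ]
top white [365.6 208.2] (22, 11, 11) 92.0 [ 0.5671 -0.1025  0.004 ]
top white [113.3 175.4] (5, 32, 72) 111.0 [0.6551 0.5213 0.004 ]
top white [460.6  85.2] (41, 61, 90) 2140.0 [ 0.8742 -0.3446  0.004 ]
top grey [352.6 239.5] (40, 82, 11) 986.0 [ 0.49   -0.0695  0.004 ]
top grey [288.4 224.7] (33, 81, 3) 582.0 [0.5282 0.0881 0.004 ]
top grey [461.8  85.2] (63, 75, 88) 4170.5 [ 0.874  -0.3476  0.004 ]
scene red [633.4 445.8] (33, 15, 90) 287.5 [0.8736 0.4501 0.004 ]
scene red [215.3 391.8] (60, 15, 13) 806.0 [ 0.7803 -0.1723  0.004 ]
scene red [632.7 389.7] (38, 16, 90) 418.0 [0.7735 0.4987 0.004 ]
scene red [359.1 387. ] (52, 28, 37) 516.5 [0.7699 0.0601 0.004 ]
scene red [529.4 285.9] (20, 34, 90) 538.5 [0.5134 0.4195 0.004 ]
scene red [276.3 245. ] (30, 18, 90) 427.0 [ 0.3678 -0.1076  0.004 ]
scene blue [119.3 282.2] (18, 
[... 739 characters left out ...]
cene white [291.  244.1] (8, 15, 23) 74.0 [ 0.3643 -0.0741  0.004 ]
scene grey [ 69.3 431.2] (58, 31, 2) 724.5 [ 0.8537 -0.3784  0.004 ]
scene grey [ 96.2 395.1] (70, 114, 90) 3290.5 [ 0.7876 -0.3628  0.004 ]
scene grey [198.7 281.8] (15, 24, 79) 276.5 [ 0.5004 -0.2578  0.004 ]
scene grey [291.6 291. ] (48, 75, 20) 757.5 [ 0.5298 -0.0634  0.004 ]
scene grey [275.7 271.1] (23, 43, 62) 337.5 [ 0.4645 -0.101   0.004 ]
scene yellow [515.  402.1] (69, 54, 27) 2987.5 [0.7983 0.3031 0.004 ]
scene yellow [201.4 293.9] (8, 24, 79) 109.0 [ 0.539  -0.2441  0.004 ]
scene yellow [195.1 262. ] (23, 26, 82) 476.0 [ 0.4324 -0.28    0.004 ]
scene yellow [396.5 211.9] (26, 15, 90) 332.0 [0.2232 0.183  0.004 ]
```

View pics/t1.png

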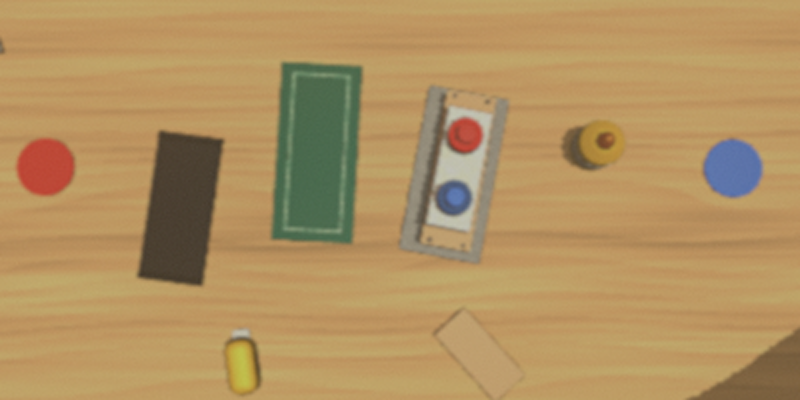

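Run:
```python
from h import *
from plant import r
s=r.get_state(); R=Ro.from_quat(s["eef_rot"]).as_matrix(); print("tool axes cols\n",R.round(3)); 
c=r.get_calibration("wrist"); C=-np.array(c["R"]).T@c["t"]; print("cam in tool",(R.T@(C-s["tool_pos"])).round(4)); print((R.T@np.array(c["R"]).T).round(3))
im=cv2.imread("pics/top0.png"); hsv=cv2.cvtColor(im,cv2.COLOR_BGR2HSV)
for n,p in dict(blue=(497,234),green=(280,250),black=(220,255),grey=(343,250),box=(345,268),bench=(250,310),redk=(362,217),bluek=(357,248),glue=(425,225)).items(): print(n,hsv[p[1],p[0]])
cal=r.get_calibration("top")
print(proj(cal,[[.5,-.08,.0],[.5,-.08,.1]]))
```

```text
tool axes cols
 [[-0.928 -0.001  0.373]
 [-0.373  0.001 -0.928]
 [ 0.    -1.    -0.001]]
cam in tool [-0.0753  0.0214 -0.0013]
[[-0.     0.956  0.294]
 [ 0.001 -0.294  0.956]
 [ 1.     0.    -0.001]]
blue [110 117 170]
green [ 63  72 106]
black [16 89 77]
grey [ 17  79 100]
box [ 18 102 167]
bench [ 18 121 191]
redk [  4 168 188]
bluek [110 117 177]
glue [ 20 168 173]
[[356.76889767 235.58100446]
 [359.08355172 232.37727866]]
```

```bash
cat >> h.py <<'E'
RNG={"red":((0,120,60),(7,255,255)),"red2":((173,120,60),(180,255,255)),"blue":((100,90,60),(125,255,255)),"green":((55,55,40),(95,255,255)),"black":((0,0,0),(180,140,92)),"grey":((0,0,85),(180,85,165)),"white":((0,0,150),(180,60,255)),"yellow":((16,155,80),(30,255,255))}
def blobs2(bgr,name,amin=60,op=3):
    hsv=cv2.cvtColor(bgr,cv2.COLOR_BGR2HSV); m=cv2.inRange(hsv,*RNG[name])
    if name=="red": m|=cv2.inRange(hsv,*RNG["red2"])
    m=cv2.morphologyEx(m,cv2.MORPH_OPEN,np.ones((op,op)))
    cs,_=cv2.findContours(m,cv2.RETR_EXTERNAL,cv2.CHAIN_APPROX_NONE)
    return [c for c in cs if cv2.contourArea(c)>amin]
E
python3 - <<'E'
from h import *
from plant import r
im=cv2.imread("pics/top0.png"); cal=r.get_calibration("top")
for c,z in(("red",.004),("blue",.004),("green",.003),("black",.004),("white",.095),("grey",.01),("yellow",.1)):
    for b in blobs2(im,c):
        M=cv2.moments(b); cen=[M["m10"]/M["m00"],M["m01"]/M["m00"]]
        X=plane(cal,cen,z)[0]
        W=plane(cal,b[:,0,:],z)[:,:2]; (cx,cy),(w,h),a=cv2.minAreaRect((W*1000).astype(np.float32))
        if 0.25<X[0]<.7 and abs(X[1])<.5: print(c,np.round(cen,1),X.round(4),"rect",round(cx),round(cy),round(w),round(h),round(a,1))
E
```

```text
red [152.4 233. ] [0.511  0.4227 0.004 ] rect 511 422 67 64 89.4
red [362.  217.2] [ 0.5449 -0.0932  0.004 ] rect 545 -93 38 40 44.4
blue [357.9 247.8] [ 0.4698 -0.0821  0.004 ] rect 469 -82 25 25 89.2
blue [496.1 233.8] [ 0.5007 -0.4216  0.004 ] rect 500 -421 64 64 88.3
green [288.1 226.9] [0.5228 0.0888 0.003 ] rect 525 89 93 213 86.3
black [219.9 253.9] [0.4579 0.2562 0.004 ] rect 459 256 75 178 81.9
white [354.4 259.2] [ 0.4386 -0.0686  0.095 ] rect 441 -69 52 27 80.5
white [360.1 233.1] [ 0.4987 -0.0827  0.095 ] rect 502 -82 52 64 77.8
white [365.2 208.4] [ 0.5559 -0.0952  0.095 ] rect 553 -93 53 27 73.2
grey [352.4 240.3] [ 0.4878 -0.0686  0.01  ] rect 497 -79 100 203 78.4
grey [288.1 226.1] [0.5242 0.0884 0.01  ] rect 525 88 99 217 86.2
yellow [250.5 332.8] [0.2738 0.1695 0.1   ] rect 274 169 59 32 8.8
yellow [430.5 220.9] [ 0.5248 -0.2443  0.1   ] rect 525 -244 48 46 89.4
```

Emit:
arm_command(
  deltas=[
    {"dx": -0.432, "dy": 0, "dz": -0.36, "wy": 0.753},
    {"dx": -0.432, "dy": 0, "dz": -0.36, "wy": 0.753},
    {"dx": -0.432, "dy": 0, "dz": -0.36, "wy": 0.753},
    {"dx": -0.432, "dy": 0, "dz": -0.36, "wy": 0.753},
    {"dx": -0.432, "dy": 0, "dz": -0.36, "wy": 0.753},
  ],
  claw=1,
)

```text
invalid input at $.deltas[0]: expected keys dx, dy, dz, wx, wy, wz
```

```bash
cat > g.py <<'E'
# go: print tool-axis deltas from present pose to world target (x,y,z tcp, jaw yaw deg of tool z)
import sys
from h import *
from plant import r
def go(x,y,z,yaw):
    s=r.get_state(); R0=Ro.from_quat(s["eef_rot"]); a=np.radians(yaw)
    zt=np.array([np.cos(a),np.sin(a),0]); yt=np.array([0,0,-1.]); xt=np.cross(yt,zt)
    R1=Ro.from_matrix(np.column_stack([xt,yt,zt]))
    d=R0.inv().apply(np.array([x,y,z])-s["tool_pos"]); w=(R0.inv()*R1).as_rotvec(degrees=True)/45
    z0=R0.as_matrix()[:,2]
    print("t %.2f pos"%s["clock"],s["tool_pos"].round(4),"yaw %.2f"%np.degrees(np.arctan2(z0[1],z0[0])),"F",s["contact_force"].round(1),"open %.3f"%s["opening"],"q7 %.2f"%s["q"][6])
    print("d",d.round(4),"w",w.round(4),"dist %.3f"%np.linalg.norm(d))
if __name__=="__main__": go(*map(float,sys.argv[1:5]))
E
python3 g.py .5 -.085 .404 -102
```

```text
t 0.15 pos [ 0.2327 -0.5798  0.4041] yaw -68.12 F [-0.3  0.  -0.2] open 1.000 q7 -0.22
d [-0.4324  0.0006 -0.3596] w [1.700e-03 7.528e-01 7.000e-04] dist 0.562
```

Emit:
arm_command(
  deltas=[
    {"dx": -0.432, "dy": 0, "dz": -0.36, "wx": 0, "wy": 0.753, "wz": 0},
    {"dx": -0.432, "dy": 0, "dz": -0.36, "wx": 0, "wy": 0.753, "wz": 0},
    {"dx": -0.432, "dy": 0, "dz": -0.36, "wx": 0, "wy": 0.753, "wz": 0},
    {"dx": -0.432, "dy": 0, "dz": -0.36, "wx": 0, "wy": 0.753, "wz": 0},
    {"dx": -0.432, "dy": 0, "dz": -0.36, "wx": 0, "wy": 0.753, "wz": 0},
  ],
  claw=1,
)

```text
clock: 0.65
tool_pos: [0.3521, -0.358, 0.4047]
eef_rot: [-0.075, -0.703, 0.703, 0.075]
contact_force: [1.0, 0.6, -0.4]
opening: 0.997
```

```bash
python3 g.py .5 -.085 .404 -102
```

```text
t 0.65 pos [ 0.3521 -0.358   0.4047] yaw -102.21 F [ 1.   0.6 -0.4] open 0.997 q7 -1.08
d [-0.0868  0.0006 -0.2981] w [-0.0002 -0.0046  0.0001] dist 0.310
```

Emit:
arm_command(
  deltas=[
    {"dx": -0.087, "dy": 0, "dz": -0.298, "wx": 0, "wy": -0.004, "wz": 0},
    {"dx": -0.087, "dy": 0, "dz": -0.298, "wx": 0, "wy": -0.004, "wz": 0},
    {"dx": -0.087, "dy": 0, "dz": -0.298, "wx": 0, "wy": -0.004, "wz": 0},
    {"dx": -0.087, "dy": 0, "dz": -0.298, "wx": 0, "wy": -0.004, "wz": 0},
    {"dx": -0.087, "dy": 0, "dz": -0.298, "wx": 0, "wy": -0.004, "wz": 0},
  ],
)

```text
clock: 1.15
tool_pos: [0.4706, -0.1378, 0.4047]
eef_rot: [-0.073, -0.703, 0.703, 0.073]
contact_force: [-0.2, -0.2, 0.6]
opening: 0.999
```

```bash
python3 g.py .5 -.085 .404 -102
```

```text
t 1.15 pos [ 0.4706 -0.1378  0.4047] yaw -101.83 F [-0.2 -0.2  0.6] open 0.999 q7 -1.56
d [-0.018   0.0007 -0.0577] w [-0.0002  0.0038 -0.    ] dist 0.060
```

Emit:
arm_command(
  deltas=[
    {"dx": -0.018, "dy": 0, "dz": -0.058, "wx": 0, "wy": 0, "wz": 0},
    {"dx": -0.018, "dy": 0, "dz": -0.058, "wx": 0, "wy": 0, "wz": 0},
    {"dx": -0.018, "dy": 0, "dz": -0.058, "wx": 0, "wy": 0, "wz": 0},
    {"dx": -0.018, "dy": 0, "dz": -0.058, "wx": 0, "wy": 0, "wz": 0},
    {"dx": -0.018, "dy": 0, "dz": -0.058, "wx": 0, "wy": 0, "wz": 0},
  ],
)

```text
clock: 1.65
tool_pos: [0.4985, -0.0889, 0.4047]
eef_rot: [-0.074, -0.703, 0.704, 0.074]
contact_force: [-0.3, -0.6, -0.1]
opening: 1.003
```

```bash
cat > w.py <<'E'
import sys,json
from h import *
from plant import r
n=sys.argv[1]
c=r.get_calibration("wrist"); im=r.snapshot("wrist")[:,:,::-1]
cv2.imwrite(f"pics/{n}.png",im); json.dump({k:(np.array(v).tolist()) for k,v in c.items()},open(f"pics/{n}.json","w"))
E
python3 g.py .5 -.085 .404 -102; python3 w.py w1
```

```text
t 1.65 pos [ 0.4985 -0.0889  0.4047] yaw -102.05 F [-0.3 -0.6 -0.1] open 1.003 q7 -1.66
d [-0.0007  0.0007 -0.0041] w [-0.0018 -0.001   0.0008] dist 0.004
```

View pics/w1.png

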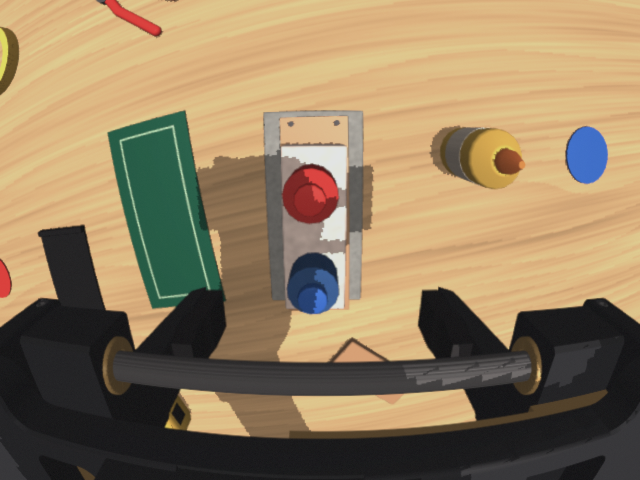

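Run:
```python
import cv2
im=cv2.imread("pics/w1.png")
c=im[100:320,250:380]; cv2.imwrite("pics/w1c.png",cv2.resize(c,None,fx=2.7,fy=2.7,interpolation=cv2.INTER_NEAREST))
```

```text
(no output)
```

View pics/w1c.png

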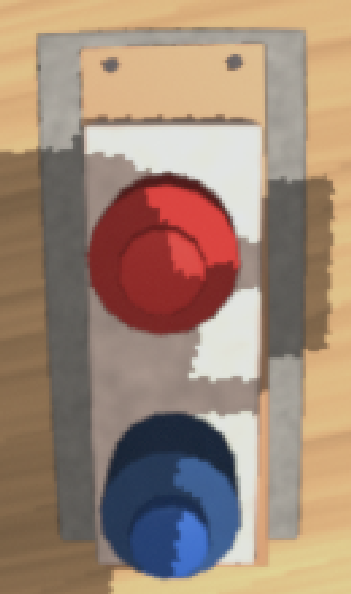

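Run:
```python
from h import *; import json
c=json.load(open("pics/w1.json"))
P=lambda u,v:(u/2.7+250-.5+.18,v/2.7+100-.5+.18)
def q(n,u,v,z): print(n,plane(c,P(u,v),z,True)[0].round(4))
for n,u,v,z in [("redknob c",162.5,270,.147),("rk L",119,270,.147),("rk R",206,270,.147),("rk T",162,226,.147),("rk B",162,313,.147),
 ("rbody L",88,255,.131),("rbody R",240,255,.131),("rb B",164,333,.131),
 ("bk L",129,542,.147),("bk R",209,542,.147),("bk B",169,578,.147),("bk T",169,505,.147),("bb L",101,505,.131),("bb R",241,505,.131),
 ("caul TL",84,126,.095),("caul TR",262,126,.095),("caul L low",98,540,.095),("caul R low",258,540,.095),
 ("box TL",82,48,.055),("box TR",266,44,.055),("boxR low",267,540,.055),
 ("bd TL",38,32,.01),("bd TR",305,31,.01),("bd BL",58,540,.01),("bd BR",298,540,.01)]: q(n,u,v,z)
im=cv2.imread("pics/w1.png")
for col,z in(("green",.003),("blue",.004),("grey",.01)):
    for b in blobs2(im,col,300):
        W=plane(c,b[:,0,:],z,True)[:,:2]*1000; print(col,[np.round(x,1) for x in cv2.minAreaRect(W.astype(np.float32))])
```

```text
redknob c [ 0.5295 -0.0874  0.147 ]
rk L [ 0.5318 -0.0772  0.147 ]
rk R [ 0.5274 -0.0976  0.147 ]
rk T [ 0.54   -0.0896  0.147 ]
rk B [ 0.5192 -0.085   0.147 ]
rbody L [ 0.5346 -0.0685  0.131 ]
rbody R [ 0.5264 -0.1064  0.131 ]
rb B [ 0.5104 -0.083   0.131 ]
bk L [ 0.4613 -0.0631  0.147 ]
bk R [ 0.457  -0.0836  0.147 ]
bk B [ 0.4487 -0.071   0.147 ]
bk T [ 0.4695 -0.0757  0.147 ]
bb L [ 0.4664 -0.0554  0.131 ]
bb R [ 0.4585 -0.0931  0.131 ]
caul TL [ 0.5662 -0.0708  0.095 ]
caul TR [ 0.5555 -0.1204  0.095 ]
caul L low [ 0.4396 -0.0445  0.095 ]
caul R low [ 0.4291 -0.0945  0.095 ]
box TL [ 0.5906 -0.0712  0.055 ]
box TR [ 0.5793 -0.1294  0.055 ]
boxR low [ 0.4086 -0.0964  0.055 ]
bd TL [ 0.603  -0.0521  0.01  ]
bd TR [ 0.5824 -0.1479  0.01  ]
bd BL [ 0.404  -0.0106  0.01  ]
bd BR [ 0.3834 -0.108   0.01  ]
green [array([522.3,  87.4]), array([ 99.2, 217.4]), np.float64(86.5)]
blue [array([403.5, -57.8]), array([55.3, 58.1]), np.float64(78.1)]
blue [array([ 497.9, -420.7]), array([69.8, 68.4]), np.float64(83.8)]
grey [array([ 233.6, -243.8]), array([176.9,  25.3]), np.float64(78.0)]
grey [array([ 490.9, -121.6]), array([15.4, 81.1]), np.float64(79.3)]
grey [array([471.6, -66.1]), array([ 81.8, 175.4]), np.float64(78.7)]
```

```bash
python3 g.py .5295 -.0875 .300 -101.6;python3 g.py .5295 -.0875 .266 -101.6
```

```text
t 1.70 pos [ 0.4986 -0.0888  0.4047] yaw -102.05 F [-0.3 -0.4 -0.2] open 1.006 q7 -1.66
d [-0.03    0.1047 -0.0078] w [-0.0015 -0.01    0.0007] dist 0.109
t 1.70 pos [ 0.4986 -0.0888  0.4047] yaw -102.05 F [-0.3 -0.4 -0.2] open 1.006 q7 -1.66
d [-0.03    0.1387 -0.0079] w [-0.0015 -0.01    0.0007] dist 0.142
```

Emit:
arm_command(
  deltas=[
    {"dx": -0.015, "dy": 0.03, "dz": -0.004, "wx": 0, "wy": -0.01, "wz": 0},
    {"dx": -0.03, "dy": 0.07, "dz": -0.008, "wx": 0, "wy": -0.01, "wz": 0},
    {"dx": -0.03, "dy": 0.09, "dz": -0.008, "wx": 0, "wy": -0.01, "wz": 0},
    {"dx": -0.03, "dy": 0.1, "dz": -0.008, "wx": 0, "wy": -0.01, "wz": 0},
    {"dx": -0.03, "dy": 0.1, "dz": -0.008, "wx": 0, "wy": -0.01, "wz": 0},
  ],
)

```text
clock: 2.2
tool_pos: [0.5296, -0.0861, 0.3038]
eef_rot: [-0.07, -0.703, 0.704, 0.072]
contact_force: [-0.9, 0.4, 0.5]
opening: 1.0
```

```bash
python3 g.py .5295 -.0875 .266 -101.6; python3 w.py w2
```

```text
t 2.20 pos [ 0.5296 -0.0861  0.3038] yaw -101.49 F [-0.9  0.4  0.5] open 1.000 q7 -1.66
d [-0.0003  0.0378  0.0014] w [-0.001   0.0025  0.0034] dist 0.038
```

View pics/w2.png

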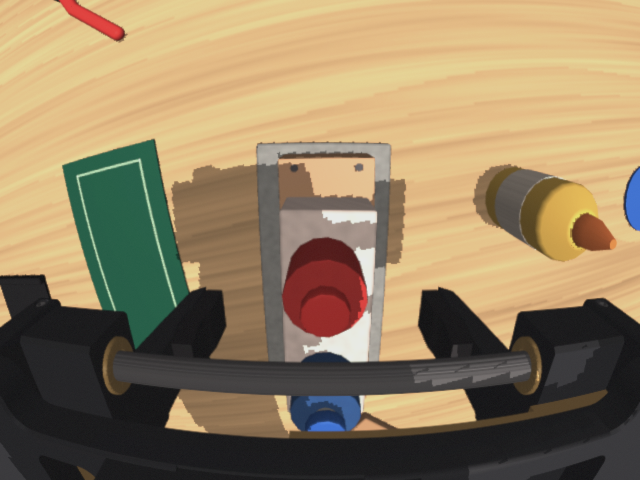

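Emit:
arm_command(
  deltas=[
    {"dx": 0, "dy": 0.02, "dz": 0.001, "wx": 0, "wy": 0, "wz": 0},
    {"dx": 0, "dy": 0.038, "dz": 0.001, "wx": 0, "wy": 0, "wz": 0},
    {"dx": 0, "dy": 0.038, "dz": 0.001, "wx": 0, "wy": 0, "wz": 0},
    {"dx": 0, "dy": 0.038, "dz": 0.001, "wx": 0, "wy": 0, "wz": 0},
    {"dx": 0, "dy": 0.038, "dz": 0.001, "wx": 0, "wy": 0, "wz": 0},
  ],
)

```text
clock: 2.75
tool_pos: [0.5307, -0.0863, 0.2682]
eef_rot: [-0.071, -0.704, 0.704, 0.069]
contact_force: [-0.1, -0.1, 1.3]
opening: 1.004
```

```bash
python3 g.py .5295 -.0875 .266 -101.6; python3 w.py w3
```

```text
t 2.75 pos [ 0.5307 -0.0863  0.2682] yaw -101.40 F [-0.1 -0.1  1.3] open 1.004 q7 -1.66
d [0.001  0.0022 0.0015] w [ 0.0001  0.0045 -0.0033] dist 0.003
```

View pics/w3.png

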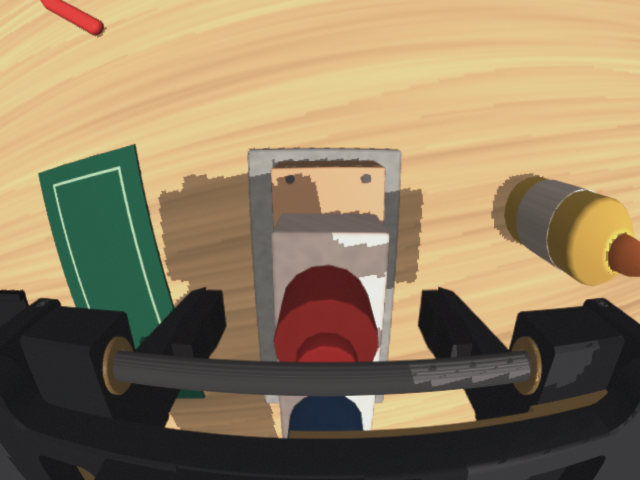

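Emit:
arm_command(
  deltas=[
    {"dx": 0, "dy": 0.002, "dz": 0.0015, "wx": 0, "wy": 0, "wz": 0},
    {"dx": 0, "dy": 0.002, "dz": 0.0015, "wx": 0, "wy": 0, "wz": 0},
    {"dx": 0, "dy": 0.002, "dz": 0.0015, "wx": 0, "wy": 0, "wz": 0},
    {"dx": 0, "dy": 0.002, "dz": 0.0015, "wx": 0, "wy": 0, "wz": 0},
    {"dx": 0, "dy": 0.002, "dz": 0.0015, "wx": 0, "wy": 0, "wz": 0},
  ],
  claw=-1,
  grip_force=25,
)

```text
clock: 3.3
tool_pos: [0.53, -0.0874, 0.2648]
eef_rot: [-0.07, -0.704, 0.704, 0.07]
contact_force: [0.1, 1.0, 1.2]
opening: 0.573
```

```bash
python3 g.py .5295 -.0875 .40 -101.6
```

```text
t 3.30 pos [ 0.53   -0.0874  0.2648] yaw -101.37 F [0.1 1.  1.2] open 0.573 q7 -1.65
d [ 0.0004 -0.1352  0.0002] w [-0.      0.005  -0.0001] dist 0.135
```

Emit:
arm_command(
  deltas=[
    {"dx": 0, "dy": 0, "dz": 0, "wx": 0, "wy": 0, "wz": 0},
    {"dx": 0, "dy": 0, "dz": 0, "wx": 0, "wy": 0, "wz": 0},
    {"dx": 0, "dy": 0, "dz": 0, "wx": 0, "wy": 0, "wz": 0},
    {"dx": 0, "dy": 0, "dz": 0, "wx": 0, "wy": 0, "wz": 0},
    {"dx": 0, "dy": 0, "dz": 0, "wx": 0, "wy": 0, "wz": 0},
  ],
)

```text
clock: 3.8
tool_pos: [0.5299, -0.0875, 0.2647]
eef_rot: [-0.07, -0.704, 0.704, 0.07]
contact_force: [-0.2, -0.3, -0.2]
opening: 0.443
```

```bash
python3 g.py .511 .422 .38 -101.6
```

```text
t 3.80 pos [ 0.5299 -0.0875  0.2647] yaw -101.38 F [-0.2 -0.3 -0.2] open 0.443 q7 -1.65
d [ 0.1191 -0.1154 -0.4958] w [-0.0002  0.0049 -0.    ] dist 0.523
```

Emit:
arm_command(
  deltas=[
    {"dx": 0, "dy": -0.005, "dz": 0, "wx": 0, "wy": 0, "wz": 0},
    {"dx": 0, "dy": -0.02, "dz": 0, "wx": 0, "wy": 0, "wz": 0},
    {"dx": 0, "dy": -0.045, "dz": 0, "wx": 0, "wy": 0, "wz": 0},
    {"dx": 0, "dy": -0.075, "dz": 0, "wx": 0, "wy": 0, "wz": 0},
    {"dx": 0, "dy": -0.09, "dz": 0, "wx": 0, "wy": 0, "wz": 0},
  ],
)

```text
clock: 4.3
tool_pos: [0.5301, -0.0875, 0.3567]
eef_rot: [0.071, 0.704, -0.704, -0.069]
contact_force: [0.8, 0.6, -4.6]
opening: 0.447
```

```bash
python3 g.py .511 .422 .355 -101.6; python3 w.py w4
```

```text
t 4.30 pos [ 0.5301 -0.0875  0.3567] yaw -101.38 F [ 0.8  0.6 -4.6] open 0.447 q7 -1.66
d [ 0.1192  0.0015 -0.4957] w [ 0.0003  0.0049 -0.0024] dist 0.510
```

View pics/w4.png

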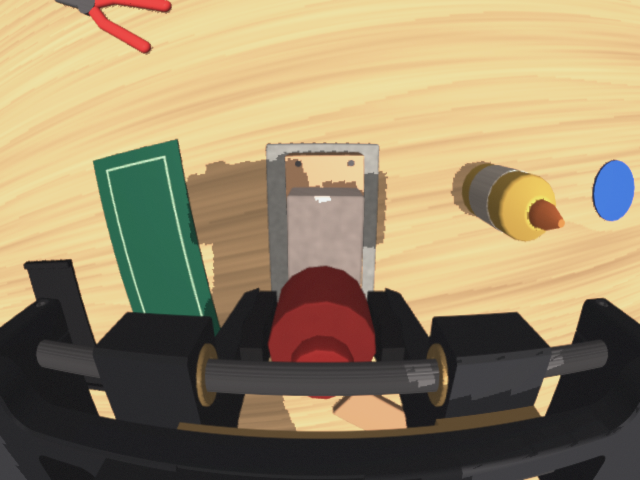

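Emit:
arm_command(
  deltas=[
    {"dx": 0.004, "dy": 0, "dz": -0.015, "wx": 0, "wy": -0.03, "wz": 0},
    {"dx": 0.012, "dy": 0, "dz": -0.05, "wx": 0, "wy": -0.1, "wz": 0},
    {"dx": 0.023, "dy": 0, "dz": -0.094, "wx": 0, "wy": -0.2, "wz": 0},
    {"dx": 0.033, "dy": 0, "dz": -0.139, "wx": 0, "wy": -0.3, "wz": 0},
    {"dx": 0.044, "dy": 0, "dz": -0.184, "wx": 0, "wy": -0.4, "wz": 0},
  ],
)

```text
clock: 4.85
tool_pos: [0.5218, 0.1045, 0.3531]
eef_rot: [-0.044, 0.706, -0.706, 0.041]
contact_force: [0.6, -0.7, -3.8]
opening: 0.447
```

```bash
python3 g.py .511 .422 .355 -56
```

```text
t 4.85 pos [0.5218 0.1045 0.3531] yaw -83.09 F [ 0.6 -0.7 -3.8] open 0.447 q7 -1.75
d [-0.0275 -0.0018 -0.3165] w [ 0.0015 -0.6019  0.004 ] dist 0.318
```

Emit:
arm_command(
  deltas=[
    {"dx": -0.004, "dy": 0, "dz": -0.045, "wx": 0, "wy": -0.1, "wz": 0},
    {"dx": -0.008, "dy": 0, "dz": -0.09, "wx": 0, "wy": -0.2, "wz": 0},
    {"dx": -0.012, "dy": 0, "dz": -0.135, "wx": 0, "wy": -0.3, "wz": 0},
    {"dx": -0.016, "dy": 0, "dz": -0.18, "wx": 0, "wy": -0.4, "wz": 0},
    {"dx": -0.019, "dy": 0, "dz": -0.215, "wx": 0, "wy": -0.45, "wz": 0},
  ],
)

```text
clock: 5.35
tool_pos: [0.5146, 0.3218, 0.3527]
eef_rot: [-0.168, 0.688, -0.687, 0.166]
contact_force: [-0.2, -0.0, -4.4]
opening: 0.449
```

```bash
python3 g.py .511 .422 .355 -56
```

```text
t 5.35 pos [0.5146 0.3218 0.3527] yaw -62.70 F [-0.2 -0.  -4.4] open 0.449 q7 -1.80
d [-0.0427 -0.0022 -0.0907] w [ 0.0032 -0.1488  0.004 ] dist 0.100
```

Emit:
arm_command(
  deltas=[
    {"dx": -0.015, "dy": 0, "dz": -0.032, "wx": 0, "wy": -0.08, "wz": 0},
    {"dx": -0.027, "dy": 0, "dz": -0.058, "wx": 0, "wy": -0.12, "wz": 0},
    {"dx": -0.036, "dy": 0, "dz": -0.077, "wx": 0, "wy": -0.15, "wz": 0},
    {"dx": -0.041, "dy": 0, "dz": -0.087, "wx": 0, "wy": -0.15, "wz": 0},
    {"dx": -0.043, "dy": 0, "dz": -0.091, "wx": 0, "wy": -0.15, "wz": 0},
  ],
)

```text
clock: 5.85
tool_pos: [0.5129, 0.4194, 0.353]
eef_rot: [0.206, -0.677, 0.677, -0.204]
contact_force: [-0.1, -0.3, -3.9]
opening: 0.447
```

```bash
python3 g.py .511 .422 .25 -56; python3 w.py w5
```

```text
t 5.85 pos [0.5129 0.4194 0.353 ] yaw -56.24 F [-0.1 -0.3 -3.9] open 0.447 q7 -1.81
d [-0.0002  0.103  -0.0031] w [ 0.0008 -0.0054  0.0039] dist 0.103
```

View pics/w5.png

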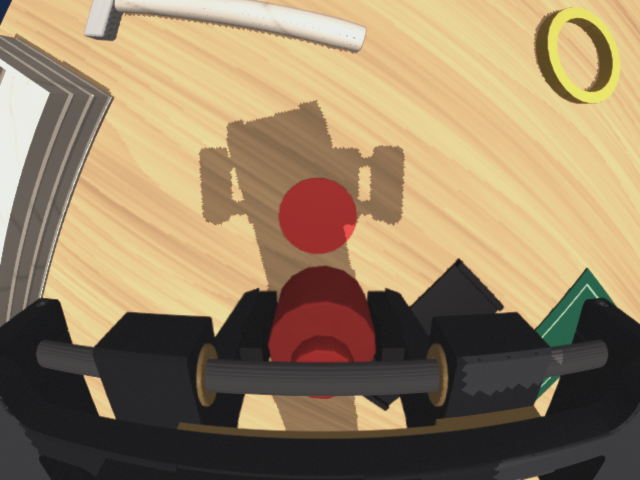

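```bash
cat > pad.py <<'E'
import sys,json
from h import *
n,col,u0,v0,u1,v1=sys.argv[1],sys.argv[2],*map(int,sys.argv[3:7])
im=cv2.imread(f"pics/{n}.png"); c=json.load(open(f"pics/{n}.json"))
m=np.zeros_like(im); m[v0:v1,u0:u1]=im[v0:v1,u0:u1]
for b in blobs2(m,col,300):
    W=(plane(c,b[:,0,:],.004,True)[:,:2]*1000).astype(np.float32); print(cv2.minEnclosingCircle(W),cv2.fitEllipse(W))
E
python3 pad.py w5 red 270 165 365 258
```

```text
((507.62115478515625, 423.1065673828125), 35.68943786621094) ((507.6609802246094, 423.1575927734375), (69.95448303222656, 70.43173217773438), 100.86604309082031)
```

Run:
```python
from h import *; import json
from plant import r
c=json.load(open("pics/w5.json")); s=r.get_state(); R=Ro.from_quat(s["eef_rot"]).as_matrix()
t=np.linspace(0,2*np.pi,60)
im=cv2.imread("pics/w5.png"); big=cv2.resize(im,None,fx=1,fy=1)
for rad,y in((.011,.147-.0293),(.02,.147-.0133),(.02,.147+.0227)):
    L=np.column_stack([rad*np.cos(t),0*t+y,rad*np.sin(t)]); X=s["tool_pos"]+L@R.T
    p=proj(c,X,True); print(p.min(0).round(1),p.max(0).round(1))
    cv2.polylines(big,[np.round(p*8).astype(int).reshape(-1,1,2).astype(np.int32)],True,(0,255,0),1,cv2.LINE_AA,3)
cv2.imwrite("pics/w5o.png",cv2.resize(big[240:420,230:410],None,fx=3,fy=3))
```

```text
[294.5 350.2] [362.9 403. ]
[272.3 301.3] [383.5 392.8]
[282.  263.7] [371.6 343.3]
```

View pics/w5o.png

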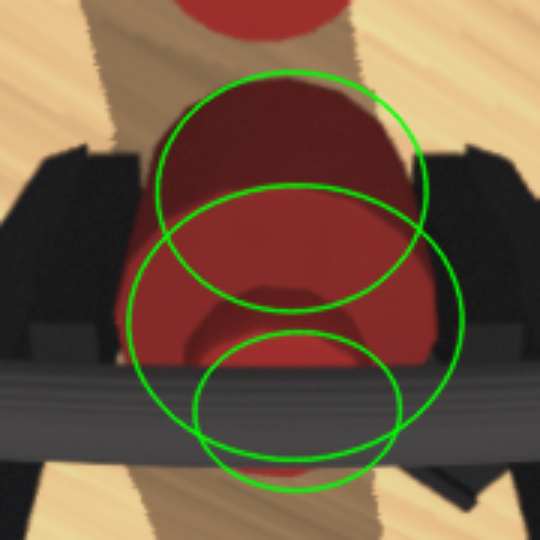

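```bash
python3 g.py .5095 .422 .180 -56.2
```

```text
t 5.90 pos [0.5134 0.419  0.3533] yaw -56.29 F [-0.3  0.8 -3.7] open 0.446 q7 -1.81
d [ 0.0012  0.1733 -0.0046] w [ 0.0003 -0.0021  0.0029] dist 0.173
```

Emit:
arm_command(
  deltas=[
    {"dx": 0.0005, "dy": 0.03, "dz": -0.002, "wx": 0, "wy": 0, "wz": 0.002},
    {"dx": 0.001, "dy": 0.075, "dz": -0.004, "wx": 0, "wy": 0, "wz": 0.002},
    {"dx": 0.001, "dy": 0.12, "dz": -0.0045, "wx": 0, "wy": 0, "wz": 0.002},
    {"dx": 0.001, "dy": 0.15, "dz": -0.0045, "wx": 0, "wy": 0, "wz": 0.002},
    {"dx": 0.001, "dy": 0.165, "dz": -0.0045, "wx": 0, "wy": 0, "wz": 0.002},
  ],
)

```text
clock: 6.4
tool_pos: [0.5105, 0.4186, 0.1863]
eef_rot: [0.205, -0.676, 0.678, -0.203]
contact_force: [0.2, -0.0, -4.1]
opening: 0.453
```

```bash
python3 g.py .5095 .422 .1735 -56.2
```

```text
t 6.40 pos [0.5105 0.4186 0.1863] yaw -56.47 F [ 0.2 -0.  -4.1] open 0.453 q7 -1.84
d [-0.0011  0.0128 -0.0034] w [-0.003  -0.0061  0.0063] dist 0.013
```

Emit:
arm_command(
  deltas=[
    {"dx": -0.001, "dy": 0.004, "dz": -0.0034, "wx": 0, "wy": 0, "wz": 0.004},
    {"dx": -0.001, "dy": 0.008, "dz": -0.0034, "wx": 0, "wy": 0, "wz": 0.004},
    {"dx": -0.001, "dy": 0.01, "dz": -0.0034, "wx": 0, "wy": 0, "wz": 0.004},
    {"dx": -0.001, "dy": 0.011, "dz": -0.0034, "wx": 0, "wy": 0, "wz": 0.004},
    {"dx": -0.001, "dy": 0.011, "dz": -0.0034, "wx": 0, "wy": 0, "wz": 0.004},
  ],
)

```text
clock: 6.9
tool_pos: [0.5104, 0.4247, 0.1797]
eef_rot: [-0.202, 0.678, -0.676, 0.207]
contact_force: [1.0, -0.0, -4.6]
opening: 0.448
```

```bash
python3 g.py .5095 .422 .1735 -56.2; python3 w.py w6
```

```text
t 6.90 pos [0.5104 0.4247 0.1797] yaw -56.39 F [ 1.  -0.  -4.6] open 0.448 q7 -1.85
d [0.0023 0.0062 0.0017] w [-0.     -0.0041 -0.008 ] dist 0.007
```

View pics/w6.png

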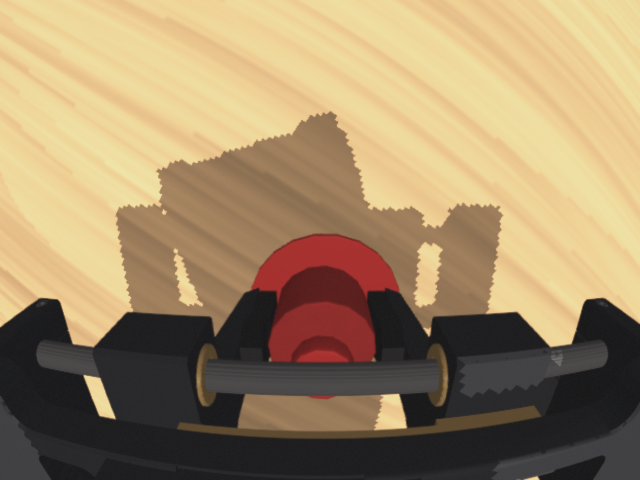

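Run:
```python
from h import *; import json
c=json.load(open("pics/w6.json")); a=plane(c,(324,234),.004,True)[0]; 
for z in(.007,.0095,.011): 
    b=plane(c,(324,267),z,True)[0]; print(a.round(4),b.round(4),np.linalg.norm((a-b)[:2]).round(4))
print(plane(c,[(251,290),(400,290)],.004,True).round(4))
```

```text
[0.5373 0.4432 0.004 ] [0.5255 0.4354 0.007 ] 0.0141
[0.5373 0.4432 0.004 ] [0.5263 0.436  0.0095] 0.0132
[0.5373 0.4432 0.004 ] [0.5268 0.4363 0.011 ] 0.0126
[[0.4964 0.4564 0.004 ]
 [0.5345 0.3991 0.004 ]]
```

Emit:
arm_command(
  deltas=[
    {"dx": 0.0025, "dy": 0.002, "dz": 0, "wx": 0, "wy": 0, "wz": 0},
    {"dx": 0.0025, "dy": 0.004, "dz": 0, "wx": 0, "wy": 0, "wz": 0},
    {"dx": 0.0025, "dy": 0.006, "dz": 0, "wx": 0, "wy": 0, "wz": 0},
    {"dx": 0.0025, "dy": 0.006, "dz": 0, "wx": 0, "wy": 0, "wz": 0},
    {"dx": 0.0025, "dy": 0.006, "dz": 0, "wx": 0, "wy": 0, "wz": 0},
  ],
)

```text
clock: 7.45
tool_pos: [0.5079, 0.4231, 0.1737]
eef_rot: [-0.203, 0.677, -0.677, 0.206]
contact_force: [-2.1, -2.7, 5.1]
opening: 0.448
```

```bash
python3 g.py .5095 .422 .1735 -56.2; python3 w.py w7
```

```text
t 7.45 pos [0.5079 0.4231 0.1737] yaw -56.38 F [-2.1 -2.7  5.1] open 0.448 q7 -1.85
d [-0.0008  0.0002  0.0018] w [-0.0003 -0.0041 -0.0054] dist 0.002
```

Emit:
arm_command(
  deltas=[
    {"dx": 0, "dy": 0, "dz": 0, "wx": 0, "wy": 0, "wz": 0},
    {"dx": 0, "dy": 0, "dz": 0, "wx": 0, "wy": 0, "wz": 0},
    {"dx": 0, "dy": 0, "dz": 0, "wx": 0, "wy": 0, "wz": 0},
    {"dx": 0, "dy": 0, "dz": 0, "wx": 0, "wy": 0, "wz": 0},
    {"dx": 0, "dy": 0, "dz": 0, "wx": 0, "wy": 0, "wz": 0},
  ],
  claw=1,
)

```text
clock: 8.0
tool_pos: [0.5081, 0.4232, 0.1726]
eef_rot: [-0.203, 0.677, -0.676, 0.206]
contact_force: [0.2, -0.9, 0.9]
opening: 0.876
```

Emit:
arm_command(
  deltas=[
    {"dx": 0, "dy": -0.01, "dz": 0, "wx": 0, "wy": 0, "wz": 0},
    {"dx": 0, "dy": -0.035, "dz": 0, "wx": 0, "wy": 0, "wz": 0},
    {"dx": 0, "dy": -0.08, "dz": 0, "wx": 0, "wy": 0, "wz": 0},
    {"dx": 0, "dy": -0.13, "dz": 0, "wx": 0, "wy": 0, "wz": 0},
    {"dx": 0, "dy": -0.17, "dz": 0, "wx": 0, "wy": 0, "wz": 0},
  ],
)

```text
clock: 8.5
tool_pos: [0.5075, 0.4228, 0.3462]
eef_rot: [-0.202, 0.678, -0.676, 0.207]
contact_force: [0.6, 0.2, -0.0]
opening: 0.999
```

```bash
python3 g.py .458 -.0735 .355 -101.6; python3 w.py w8
```

```text
t 8.50 pos [0.5075 0.4228 0.3462] yaw -56.38 F [ 0.6  0.2 -0. ] open 0.999 q7 -1.83
d [ 0.3159 -0.0113  0.3859] w [ 0.0042  1.0048 -0.0088] dist 0.499
```

View pics/w8.png

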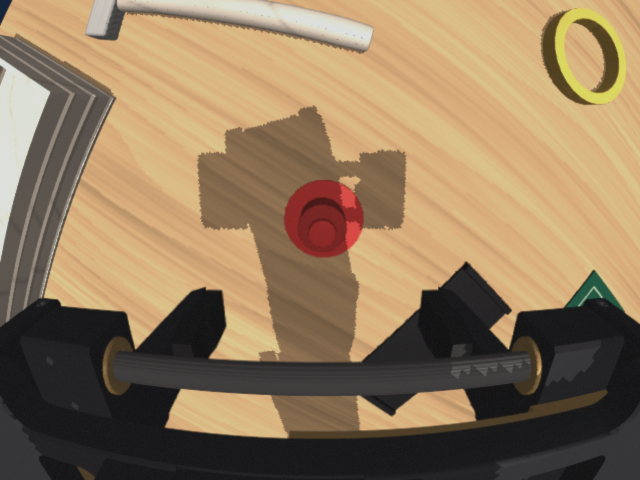

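Emit:
arm_command(
  deltas=[
    {"dx": 0.02, "dy": 0, "dz": 0.024, "wx": 0, "wy": 0.06, "wz": 0},
    {"dx": 0.05, "dy": 0, "dz": 0.06, "wx": 0, "wy": 0.16, "wz": 0},
    {"dx": 0.08, "dy": 0, "dz": 0.098, "wx": 0, "wy": 0.26, "wz": 0},
    {"dx": 0.11, "dy": 0, "dz": 0.135, "wx": 0, "wy": 0.36, "wz": 0},
    {"dx": 0.14, "dy": 0, "dz": 0.172, "wx": 0, "wy": 0.46, "wz": 0},
  ],
)

```text
clock: 9.05
tool_pos: [0.4856, 0.2002, 0.3427]
eef_rot: [-0.077, 0.704, -0.702, 0.08]
contact_force: [0.9, -0.2, 0.0]
opening: 1.002
```

```bash
python3 g.py .459 -.0735 .345 -101.6
```

```text
t 9.05 pos [0.4856 0.2002 0.3427] yaw -77.25 F [ 0.9 -0.2  0. ] open 1.002 q7 -1.86
d [ 0.0863 -0.0032  0.2611] w [ 0.0036  0.541  -0.0067] dist 0.275
```

Emit:
arm_command(
  deltas=[
    {"dx": 0.015, "dy": -0.001, "dz": 0.045, "wx": 0, "wy": 0.1, "wz": 0},
    {"dx": 0.03, "dy": -0.002, "dz": 0.09, "wx": 0, "wy": 0.2, "wz": 0},
    {"dx": 0.044, "dy": -0.003, "dz": 0.134, "wx": 0, "wy": 0.3, "wz": -0.005},
    {"dx": 0.058, "dy": -0.003, "dz": 0.178, "wx": 0, "wy": 0.4, "wz": -0.005},
    {"dx": 0.071, "dy": -0.003, "dz": 0.216, "wx": 0, "wy": 0.48, "wz": -0.005},
  ],
)

```text
clock: 9.55
tool_pos: [0.4647, -0.0268, 0.345]
eef_rot: [0.055, 0.706, -0.704, -0.055]
contact_force: [1.0, -0.5, -0.6]
opening: 1.001
```

```bash
python3 g.py .459 -.0735 .345 -101.6
```

```text
t 9.55 pos [ 0.4647 -0.0268  0.345 ] yaw -98.91 F [ 1.  -0.5 -0.6] open 1.001 q7 -1.74
d [-0.0016 -0.0001  0.0471] w [ 0.0027  0.0597 -0.0012] dist 0.047
```

Emit:
arm_command(
  deltas=[
    {"dx": -0.001, "dy": 0, "dz": 0.025, "wx": 0, "wy": 0.04, "wz": 0},
    {"dx": -0.0016, "dy": 0, "dz": 0.042, "wx": 0, "wy": 0.06, "wz": 0},
    {"dx": -0.0016, "dy": 0, "dz": 0.047, "wx": 0, "wy": 0.06, "wz": 0},
    {"dx": -0.0016, "dy": 0, "dz": 0.047, "wx": 0, "wy": 0.06, "wz": 0},
    {"dx": -0.0016, "dy": 0, "dz": 0.047, "wx": 0, "wy": 0.06, "wz": 0},
  ],
)

```text
clock: 10.05
tool_pos: [0.4598, -0.07, 0.3444]
eef_rot: [0.069, 0.705, -0.703, -0.069]
contact_force: [0.3, -0.0, 1.2]
opening: 0.999
```

```bash
python3 g.py .459 -.0735 .265 -101.6; python3 w.py w9
```

```text
t 10.05 pos [ 0.4598 -0.07    0.3444] yaw -101.26 F [ 0.3 -0.   1.2] open 0.999 q7 -1.69
d [0.0001 0.0794 0.0039] w [0.0042 0.0075 0.0001] dist 0.079
```

View pics/w9.png

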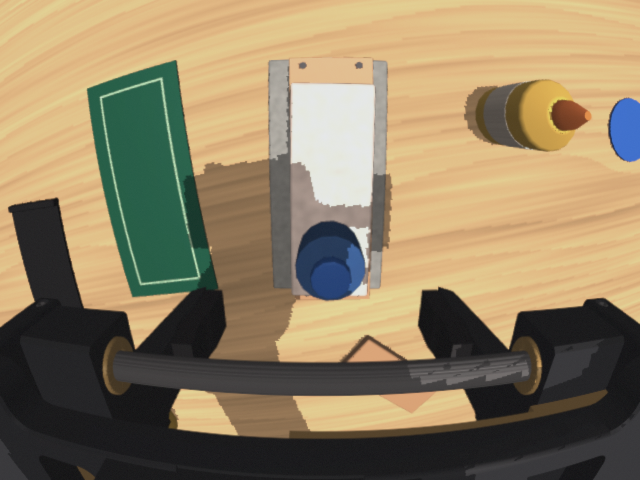

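Emit:
arm_command(
  deltas=[
    {"dx": 0, "dy": 0.01, "dz": 0.0042, "wx": 0.004, "wy": 0.006, "wz": 0},
    {"dx": 0, "dy": 0.03, "dz": 0.0042, "wx": 0.004, "wy": 0.006, "wz": 0},
    {"dx": 0, "dy": 0.055, "dz": 0.0042, "wx": 0.004, "wy": 0.006, "wz": 0},
    {"dx": 0, "dy": 0.072, "dz": 0.0042, "wx": 0.004, "wy": 0.006, "wz": 0},
    {"dx": 0, "dy": 0.08, "dz": 0.0042, "wx": 0.004, "wy": 0.006, "wz": 0},
  ],
)

```text
clock: 10.6
tool_pos: [0.4583, -0.0745, 0.2624]
eef_rot: [-0.07, -0.703, 0.704, 0.073]
contact_force: [-0.4, 0.2, -0.0]
opening: 1.002
```

```bash
python3 g.py .459 -.0735 .265 -101.6; python3 w.py w10
```

```text
t 10.60 pos [ 0.4583 -0.0745  0.2624] yaw -101.58 F [-0.4  0.2 -0. ] open 1.002 q7 -1.69
d [-0.0005 -0.0026 -0.0011] w [-0.0013  0.0005  0.0042] dist 0.003
```

View pics/w10.png

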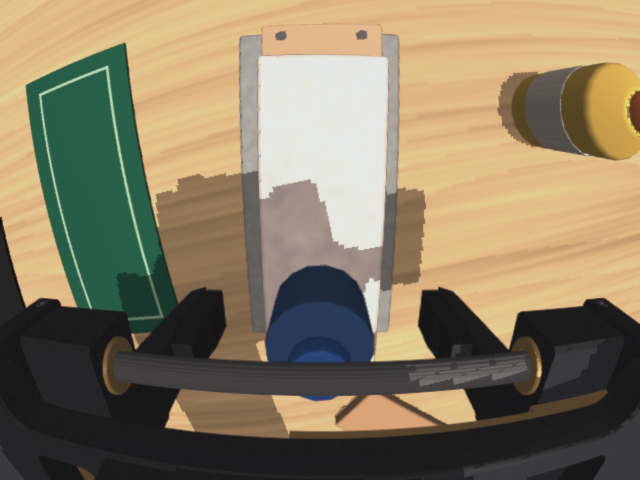

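Emit:
arm_command(
  deltas=[
    {"dx": 0, "dy": -0.0025, "dz": -0.0005, "wx": 0, "wy": 0, "wz": 0},
    {"dx": 0, "dy": -0.0025, "dz": -0.0005, "wx": 0, "wy": 0, "wz": 0},
    {"dx": 0, "dy": -0.0025, "dz": -0.0005, "wx": 0, "wy": 0, "wz": 0},
    {"dx": 0, "dy": -0.0025, "dz": -0.0005, "wx": 0, "wy": 0, "wz": 0},
    {"dx": 0, "dy": -0.0025, "dz": -0.0005, "wx": 0, "wy": 0, "wz": 0},
  ],
  claw=-1,
)

```text
clock: 11.15
tool_pos: [0.459, -0.0746, 0.2672]
eef_rot: [-0.072, -0.703, 0.704, 0.072]
contact_force: [0.3, 0.6, -0.3]
opening: 0.572
```

Emit:
arm_command(
  deltas=[
    {"dx": 0, "dy": 0, "dz": 0, "wx": 0, "wy": 0, "wz": 0},
    {"dx": 0, "dy": 0, "dz": 0, "wx": 0, "wy": 0, "wz": 0},
    {"dx": 0, "dy": 0, "dz": 0, "wx": 0, "wy": 0, "wz": 0},
    {"dx": 0, "dy": 0, "dz": 0, "wx": 0, "wy": 0, "wz": 0},
    {"dx": 0, "dy": 0, "dz": 0, "wx": 0, "wy": 0, "wz": 0},
  ],
)

```text
clock: 11.65
tool_pos: [0.459, -0.0743, 0.2668]
eef_rot: [-0.072, -0.703, 0.704, 0.072]
contact_force: [0.1, 2.1, 2.3]
opening: 0.445
```

```bash
python3 g.py .459 -.0735 .375 -101.6
```

```text
t 11.65 pos [ 0.459  -0.0743  0.2668] yaw -101.63 F [0.1 2.1 2.3] open 0.445 q7 -1.70
d [ 0.0002 -0.1082 -0.0007] w [-0.0005 -0.0006  0.0001] dist 0.108
```

Emit:
arm_command(
  deltas=[
    {"dx": 0, "dy": -0.005, "dz": 0, "wx": 0, "wy": 0, "wz": 0},
    {"dx": 0, "dy": -0.025, "dz": 0, "wx": 0, "wy": 0, "wz": 0},
    {"dx": 0, "dy": -0.06, "dz": 0, "wx": 0, "wy": 0, "wz": 0},
    {"dx": 0, "dy": -0.095, "dz": 0, "wx": 0, "wy": 0, "wz": 0},
    {"dx": 0, "dy": -0.11, "dz": 0, "wx": 0, "wy": 0, "wz": 0},
  ],
)

```text
clock: 12.15
tool_pos: [0.4588, -0.0751, 0.3791]
eef_rot: [-0.073, -0.703, 0.704, 0.071]
contact_force: [0.6, -0.2, -4.5]
opening: 0.447
```

```bash
python3 g.py .4985 -.4212 .375 -101.6
```

```text
t 12.15 pos [ 0.4588 -0.0751  0.3791] yaw -101.71 F [ 0.6 -0.2 -4.5] open 0.447 q7 -1.69
d [-0.1091  0.0047  0.3309] w [-0.0013 -0.0025 -0.0026] dist 0.348
```

Emit:
arm_command(
  deltas=[
    {"dx": -0.006, "dy": 0, "dz": 0.019, "wx": 0, "wy": 0, "wz": 0},
    {"dx": -0.019, "dy": 0, "dz": 0.057, "wx": 0, "wy": 0, "wz": 0},
    {"dx": -0.033, "dy": 0, "dz": 0.1, "wx": 0, "wy": 0, "wz": 0},
    {"dx": -0.047, "dy": 0, "dz": 0.143, "wx": 0, "wy": 0, "wz": 0},
    {"dx": -0.061, "dy": 0, "dz": 0.186, "wx": 0, "wy": 0, "wz": 0},
  ],
)

```text
clock: 12.65
tool_pos: [0.4801, -0.2709, 0.3764]
eef_rot: [-0.071, -0.703, 0.704, 0.073]
contact_force: [0.2, 0.9, -5.0]
opening: 0.451
```

```bash
python3 g.py .4985 -.4212 .375 -101.6
```

```text
t 12.65 pos [ 0.4801 -0.2709  0.3764] yaw -101.68 F [ 0.2  0.9 -5. ] open 0.451 q7 -1.36
d [-0.0485  0.0013  0.1435] w [-0.0009 -0.0019  0.0038] dist 0.151
```

Emit:
arm_command(
  deltas=[
    {"dx": -0.014, "dy": 0, "dz": 0.04, "wx": 0, "wy": 0, "wz": 0},
    {"dx": -0.027, "dy": 0, "dz": 0.08, "wx": 0, "wy": 0, "wz": 0},
    {"dx": -0.038, "dy": 0, "dz": 0.115, "wx": 0, "wy": 0, "wz": 0},
    {"dx": -0.045, "dy": 0, "dz": 0.135, "wx": 0, "wy": 0, "wz": 0},
    {"dx": -0.0485, "dy": 0, "dz": 0.143, "wx": 0, "wy": 0, "wz": 0},
  ],
)

```text
clock: 13.15
tool_pos: [0.4978, -0.4218, 0.3758]
eef_rot: [-0.072, -0.703, 0.704, 0.075]
contact_force: [-0.4, 0.3, -4.4]
opening: 0.448
```

```bash
python3 g.py .4985 -.4212 .185 -101.6; python3 w.py w11; python3 pad.py w11 blue 200 100 450 265
```

```text
t 13.15 pos [ 0.4978 -0.4218  0.3758] yaw -101.91 F [-0.4  0.3 -4.4] open 0.448 q7 -1.17
d [-0.0012  0.1908 -0.0012] w [-0.0029 -0.0068  0.0042] dist 0.191
((497.6820983886719, -422.4628601074219), 35.21356964111328) ((497.61407470703125, -422.5959777832031), (68.99968719482422, 69.19099426269531), 79.4328842163086)
```

View pics/w11.png

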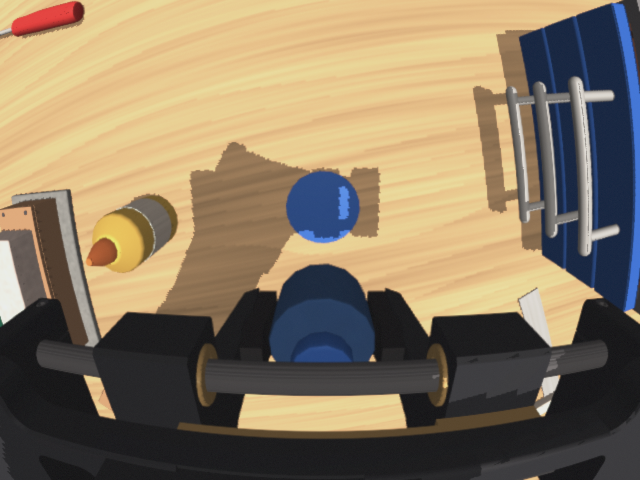

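Emit:
arm_command(
  deltas=[
    {"dx": 0, "dy": 0.03, "dz": 0.001, "wx": 0, "wy": 0, "wz": 0.003},
    {"dx": 0, "dy": 0.075, "dz": 0.001, "wx": 0, "wy": 0, "wz": 0.003},
    {"dx": 0, "dy": 0.125, "dz": 0.001, "wx": 0, "wy": 0, "wz": 0.003},
    {"dx": 0, "dy": 0.165, "dz": 0.001, "wx": 0, "wy": 0, "wz": 0.003},
    {"dx": 0, "dy": 0.188, "dz": 0.001, "wx": 0, "wy": 0, "wz": 0.003},
  ],
)

```text
clock: 13.7
tool_pos: [0.4985, -0.4166, 0.1851]
eef_rot: [0.07, 0.705, -0.702, -0.073]
contact_force: [-1.2, 0.9, -3.6]
opening: 0.447
```

Emit:
arm_command(
  deltas=[
    {"dx": 0, "dy": 0.003, "dz": 0, "wx": 0, "wy": 0, "wz": 0},
    {"dx": 0, "dy": 0.003, "dz": 0, "wx": 0, "wy": 0, "wz": 0},
    {"dx": 0, "dy": 0.003, "dz": 0, "wx": 0, "wy": 0, "wz": 0},
    {"dx": 0, "dy": 0.003, "dz": 0, "wx": 0, "wy": 0, "wz": 0},
    {"dx": 0, "dy": 0.003, "dz": 0, "wx": 0, "wy": 0, "wz": 0},
  ],
)

```text
clock: 14.2
tool_pos: [0.4999, -0.4202, 0.1875]
eef_rot: [-0.073, -0.703, 0.704, 0.07]
contact_force: [0.3, -0.6, -4.0]
opening: 0.448
```

```bash
python3 g.py .4976 -.423 .1755 -101.6; python3 w.py w12
```

```text
t 14.20 pos [ 0.4999 -0.4202  0.1875] yaw -101.65 F [ 0.3 -0.6 -4. ] open 0.448 q7 -1.19
d [0.0017 0.012  0.0032] w [-0.0023 -0.0011 -0.0053] dist 0.013
```

View pics/w12.png

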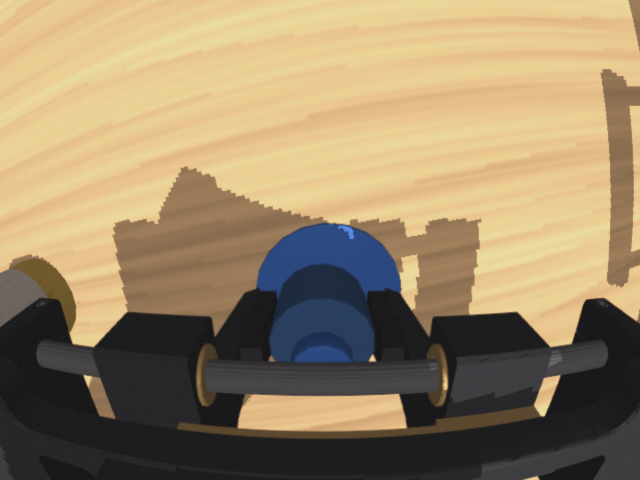

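Emit:
arm_command(
  deltas=[
    {"dx": 0.0015, "dy": 0.004, "dz": 0.003, "wx": 0, "wy": 0, "wz": 0},
    {"dx": 0.0015, "dy": 0.007, "dz": 0.003, "wx": 0, "wy": 0, "wz": 0},
    {"dx": 0.0015, "dy": 0.008, "dz": 0.003, "wx": 0, "wy": 0, "wz": 0},
    {"dx": 0.0015, "dy": 0.008, "dz": 0.003, "wx": 0, "wy": 0, "wz": 0},
    {"dx": 0.0015, "dy": 0.008, "dz": 0.003, "wx": 0, "wy": 0, "wz": 0},
  ],
)

```text
clock: 14.75
tool_pos: [0.4974, -0.4225, 0.1778]
eef_rot: [-0.072, -0.703, 0.704, 0.071]
contact_force: [0.5, -0.0, -4.6]
opening: 0.45
```

```bash
python3 g.py .4976 -.423 .1755 -101.6; python3 w.py w13
```

```text
t 14.75 pos [ 0.4974 -0.4225  0.1778] yaw -101.65 F [ 0.5 -0.  -4.6] open 0.450 q7 -1.18
d [-0.0003  0.0023  0.0005] w [-0.0008 -0.001  -0.0024] dist 0.002
```

View pics/w13.png

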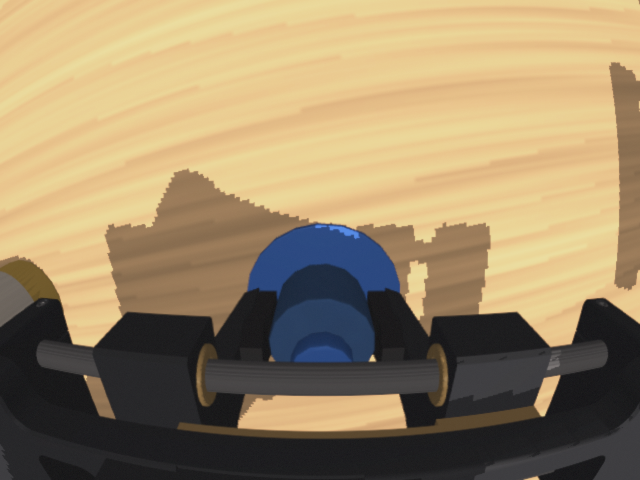

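Emit:
arm_command(
  deltas=[
    {"dx": 0, "dy": 0.001, "dz": 0.0005, "wx": 0, "wy": 0, "wz": 0},
    {"dx": 0, "dy": 0.002, "dz": 0.0005, "wx": 0, "wy": 0, "wz": 0},
    {"dx": 0, "dy": 0.003, "dz": 0.0005, "wx": 0, "wy": 0, "wz": 0},
    {"dx": 0, "dy": 0.003, "dz": 0.0005, "wx": 0, "wy": 0, "wz": 0},
    {"dx": 0, "dy": 0.003, "dz": 0.0005, "wx": 0, "wy": 0, "wz": 0},
  ],
)

```text
clock: 15.3
tool_pos: [0.4974, -0.4231, 0.1759]
eef_rot: [-0.073, -0.703, 0.704, 0.071]
contact_force: [-1.7, 2.4, 5.3]
opening: 0.447
```

```bash
python3 g.py .4976 -.423 .1755 -101.6
```

```text
t 15.30 pos [ 0.4974 -0.4231  0.1759] yaw -101.65 F [-1.7  2.4  5.3] open 0.447 q7 -1.18
d [-0.0002  0.0004 -0.0002] w [-0.0014 -0.0012 -0.003 ] dist 0.000
```

Contact. Release and rise.

Emit:
arm_command(
  deltas=[
    {"dx": 0, "dy": 0, "dz": 0, "wx": 0, "wy": 0, "wz": 0},
    {"dx": 0, "dy": 0, "dz": 0, "wx": 0, "wy": 0, "wz": 0},
    {"dx": 0, "dy": 0, "dz": 0, "wx": 0, "wy": 0, "wz": 0},
    {"dx": 0, "dy": 0, "dz": 0, "wx": 0, "wy": 0, "wz": 0},
    {"dx": 0, "dy": 0, "dz": 0, "wx": 0, "wy": 0, "wz": 0},
  ],
  claw=1,
)

```text
clock: 15.8
tool_pos: [0.4973, -0.4231, 0.1748]
eef_rot: [-0.072, -0.703, 0.704, 0.071]
contact_force: [-0.5, 0.2, 0.7]
opening: 0.874
```

Emit:
arm_command(
  deltas=[
    {"dx": 0, "dy": -0.01, "dz": 0, "wx": 0, "wy": 0, "wz": 0},
    {"dx": 0, "dy": -0.035, "dz": 0, "wx": 0, "wy": 0, "wz": 0},
    {"dx": 0, "dy": -0.08, "dz": 0, "wx": 0, "wy": 0, "wz": 0},
    {"dx": 0, "dy": -0.13, "dz": 0, "wx": 0, "wy": 0, "wz": 0},
    {"dx": 0, "dy": -0.175, "dz": 0, "wx": 0, "wy": 0, "wz": 0},
  ],
)

```text
clock: 16.3
tool_pos: [0.4969, -0.4228, 0.3529]
eef_rot: [-0.073, -0.703, 0.704, 0.071]
contact_force: [1.4, -0.5, -0.0]
opening: 1.001
```

```bash
python3 g.py .494 -.0808 .355 -101.7; python3 w.py w14
```

```text
t 16.30 pos [ 0.4969 -0.4228  0.3529] yaw -101.65 F [ 1.4 -0.5 -0. ] open 1.001 q7 -1.17
d [ 0.0719 -0.0028 -0.3344] w [-0.0018  0.0011 -0.0041] dist 0.342
```

View pics/w14.png

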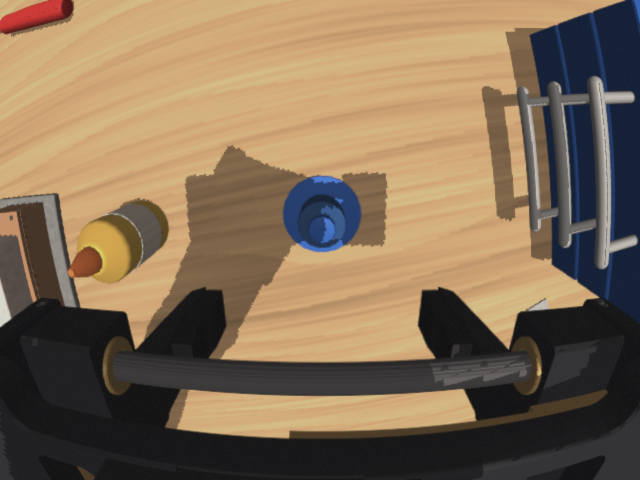

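Emit:
arm_command(
  deltas=[
    {"dx": 0.006, "dy": -0.01, "dz": -0.03, "wx": 0, "wy": 0, "wz": 0},
    {"dx": 0.016, "dy": -0.02, "dz": -0.075, "wx": 0, "wy": 0, "wz": 0},
    {"dx": 0.026, "dy": -0.03, "dz": -0.12, "wx": 0, "wy": 0, "wz": 0},
    {"dx": 0.036, "dy": -0.03, "dz": -0.168, "wx": 0, "wy": 0, "wz": 0},
    {"dx": 0.046, "dy": -0.03, "dz": -0.215, "wx": 0, "wy": 0, "wz": 0},
  ],
)

```text
clock: 16.85
tool_pos: [0.495, -0.2012, 0.3807]
eef_rot: [-0.073, -0.703, 0.704, 0.071]
contact_force: [1.5, 1.1, 0.8]
opening: 0.999
```

```bash
python3 g.py .494 -.0808 .37 -101.7
```

```text
t 16.85 pos [ 0.495  -0.2012  0.3807] yaw -101.67 F [1.5 1.1 0.8] open 0.999 q7 -1.48
d [ 0.0254  0.0105 -0.1177] w [-0.0009  0.0007 -0.0051] dist 0.121
```

Emit:
arm_command(
  deltas=[
    {"dx": 0.009, "dy": 0.002, "dz": -0.043, "wx": 0, "wy": 0, "wz": 0},
    {"dx": 0.017, "dy": 0.005, "dz": -0.08, "wx": 0, "wy": 0, "wz": -0.003},
    {"dx": 0.023, "dy": 0.01, "dz": -0.108, "wx": 0, "wy": 0, "wz": -0.003},
    {"dx": 0.0254, "dy": 0.01, "dz": -0.118, "wx": 0, "wy": 0, "wz": -0.003},
    {"dx": 0.0254, "dy": 0.01, "dz": -0.118, "wx": 0, "wy": 0, "wz": -0.003},
  ],
)

```text
clock: 17.35
tool_pos: [0.4944, -0.0813, 0.3699]
eef_rot: [-0.071, -0.703, 0.704, 0.071]
contact_force: [-0.5, -0.5, -0.5]
opening: 1.0
```

```bash
python3 g.py .494 -.0808 .23 -101.7; python3 w.py w15
python3 - <<'E'
import cv2
im=cv2.imread("pics/w15.png"); cv2.imwrite("pics/w15c.png",cv2.resize(im[80:330,230:400],None,fx=2.4,fy=2.4,interpolation=cv2.INTER_NEAREST))
E
```

```text
t 17.35 pos [ 0.4944 -0.0813  0.3699] yaw -101.50 F [-0.5 -0.5 -0.5] open 1.000 q7 -1.69
d [ 0.0004  0.1399 -0.0004] w [-0.0006  0.0045  0.0001] dist 0.140
```

View pics/w15.png

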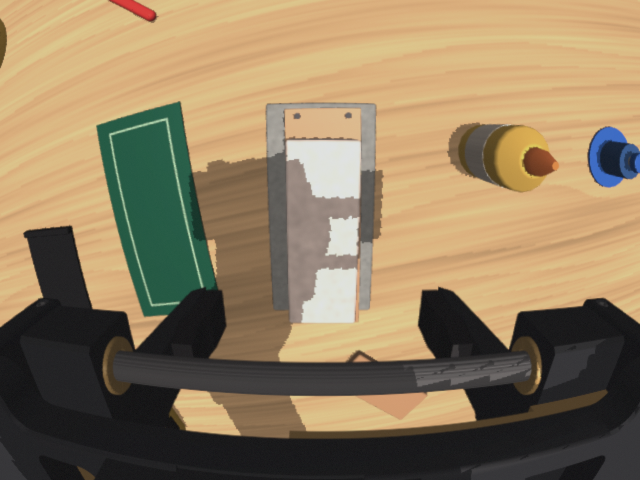

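View pics/w15c.png

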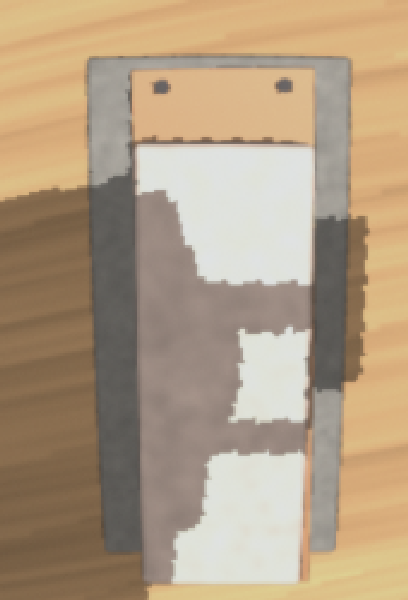

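Run:
```python
from h import *; import json
c=json.load(open("pics/w15.json"))
k=np.array([(136,145),(313,146),(303,583),(145,583)])/2.4+[230,80]-.3
W=plane(c,k,.095,True)[:,:2]; print(W.round(4), W.mean(0).round(4))
m=(W[0]+W[1]-W[2]-W[3])/2; print("len",np.linalg.norm(m),"ang",np.degrees(np.arctan2(m[1],m[0])),"wid",np.linalg.norm(W[0]-W[1]),np.linalg.norm(W[2]-W[3]))
im=cv2.imread("pics/w15.png")
for b in blobs2(im,"green",1000):
    G=(plane(c,b[:,0,:],.003,True)[:,:2]*1000).astype(np.float32); print("mat",cv2.minAreaRect(G))
```

```text
[[ 0.5662 -0.0709]
 [ 0.5561 -0.1197]
 [ 0.421  -0.0931]
 [ 0.4312 -0.0427]] [ 0.4936 -0.0816]
len 0.1378439512847931 ang -11.475932924109495 wid 0.0498626502042479 0.05140277692291895
mat ((522.07275390625, 87.47650146484375), (99.15518188476562, 217.9042205810547), 86.45623779296875)
```

Emit:
arm_command(
  deltas=[
    {"dx": 0, "dy": 0.03, "dz": 0, "wx": 0, "wy": 0, "wz": 0},
    {"dx": 0, "dy": 0.07, "dz": 0, "wx": 0, "wy": 0, "wz": 0},
    {"dx": 0, "dy": 0.105, "dz": 0, "wx": 0, "wy": 0, "wz": 0},
    {"dx": 0, "dy": 0.12, "dz": 0, "wx": 0, "wy": 0, "wz": 0},
    {"dx": 0, "dy": 0.125, "dz": 0, "wx": 0, "wy": 0, "wz": 0},
  ],
)

```text
clock: 17.9
tool_pos: [0.4938, -0.0848, 0.2431]
eef_rot: [-0.072, -0.703, 0.704, 0.074]
contact_force: [0.1, -0.8, -0.8]
opening: 1.003
```

```bash
python3 g.py .4936 -.0816 .228 -101.5; python3 w.py w16
```

```text
t 17.90 pos [ 0.4938 -0.0848  0.2431] yaw -101.86 F [ 0.1 -0.8 -0.8] open 1.003 q7 -1.69
d [ 0.0008  0.0151 -0.0032] w [-0.0033 -0.0079  0.0033] dist 0.015
```

View pics/w16.png

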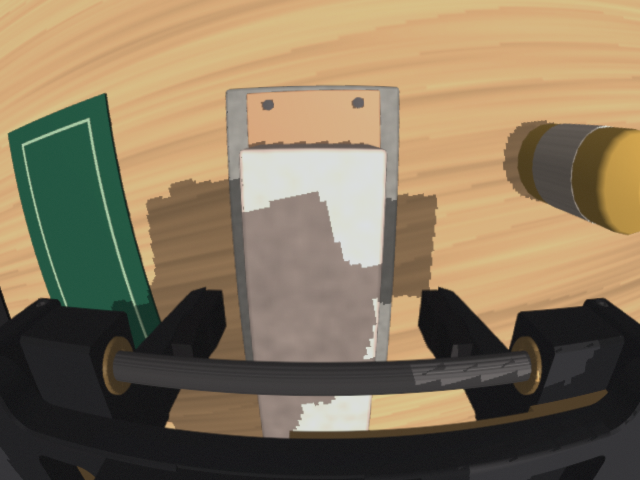

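Emit:
arm_command(
  deltas=[
    {"dx": 0.0005, "dy": 0.004, "dz": -0.0032, "wx": 0, "wy": -0.007, "wz": 0.002},
    {"dx": 0.0005, "dy": 0.01, "dz": -0.0032, "wx": 0, "wy": -0.007, "wz": 0.002},
    {"dx": 0.0005, "dy": 0.015, "dz": -0.0032, "wx": 0, "wy": -0.007, "wz": 0.002},
    {"dx": 0.0005, "dy": 0.015, "dz": -0.0032, "wx": 0, "wy": -0.007, "wz": 0.002},
    {"dx": 0.0005, "dy": 0.015, "dz": -0.0032, "wx": 0, "wy": -0.007, "wz": 0.002},
  ],
)

```text
clock: 18.45
tool_pos: [0.4944, -0.0792, 0.2297]
eef_rot: [-0.07, -0.703, 0.704, 0.069]
contact_force: [-0.1, -0.5, 0.3]
opening: 1.002
```

```bash
python3 g.py .4936 -.0816 .228 -101.5; python3 w.py w17
```

```text
t 18.45 pos [ 0.4944 -0.0792  0.2297] yaw -101.33 F [-0.1 -0.5  0.3] open 1.002 q7 -1.69
d [0.0003 0.0017 0.0025] w [-0.0011  0.0038 -0.0018] dist 0.003
```

View pics/w17.png

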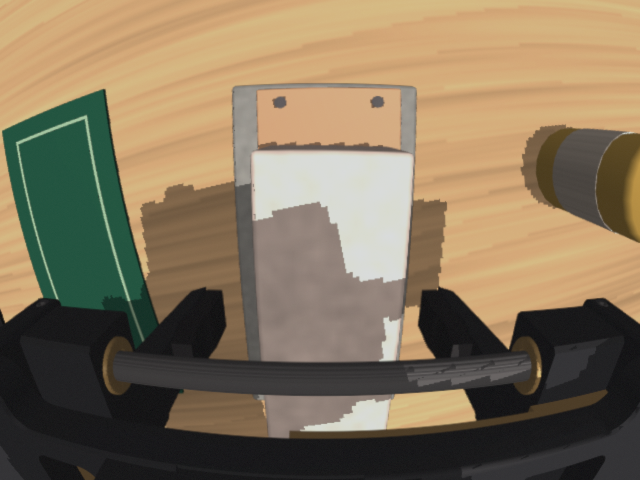

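Emit:
arm_command(
  deltas=[
    {"dx": 0, "dy": 0.001, "dz": 0.0025, "wx": 0, "wy": 0.003, "wz": 0},
    {"dx": 0, "dy": 0.001, "dz": 0.0025, "wx": 0, "wy": 0.003, "wz": 0},
    {"dx": 0, "dy": 0.001, "dz": 0.0025, "wx": 0, "wy": 0.003, "wz": 0},
    {"dx": 0, "dy": 0.001, "dz": 0.0025, "wx": 0, "wy": 0.003, "wz": 0},
    {"dx": 0, "dy": 0.001, "dz": 0.0025, "wx": 0, "wy": 0.003, "wz": 0},
  ],
  claw=-1,
  grip_force=25,
)

```text
clock: 19.0
tool_pos: [0.4939, -0.0816, 0.2286]
eef_rot: [-0.071, -0.703, 0.704, 0.07]
contact_force: [0.0, 0.0, 0.1]
opening: 0.59
```

Emit:
arm_command(
  deltas=[
    {"dx": 0, "dy": 0, "dz": 0, "wx": 0, "wy": 0, "wz": 0},
    {"dx": 0, "dy": 0, "dz": 0, "wx": 0, "wy": 0, "wz": 0},
    {"dx": 0, "dy": 0, "dz": 0, "wx": 0, "wy": 0, "wz": 0},
    {"dx": 0, "dy": 0, "dz": 0, "wx": 0, "wy": 0, "wz": 0},
    {"dx": 0, "dy": 0, "dz": 0, "wx": 0, "wy": 0, "wz": 0},
  ],
)

```text
clock: 19.5
tool_pos: [0.4939, -0.0816, 0.2286]
eef_rot: [-0.071, -0.703, 0.704, 0.07]
contact_force: [-0.5, -0.4, 1.6]
opening: 0.591
```

```bash
python3 g.py .4936 -.0816 .33 -101.5; python3 w.py w18
```

```text
t 19.50 pos [ 0.4939 -0.0816  0.2286] yaw -101.47 F [-0.5 -0.4  1.6] open 0.591 q7 -1.69
d [ 1.000e-04 -1.014e-01  2.000e-04] w [-0.001   0.0008 -0.0016] dist 0.101
```

View pics/w18.png

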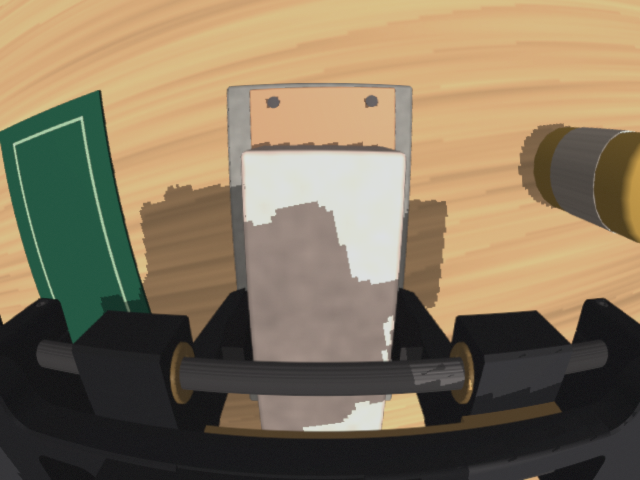

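Emit:
arm_command(
  deltas=[
    {"dx": 0, "dy": -0.004, "dz": 0, "wx": 0, "wy": 0, "wz": 0},
    {"dx": 0, "dy": -0.02, "dz": 0, "wx": 0, "wy": 0, "wz": 0},
    {"dx": 0, "dy": -0.045, "dz": 0, "wx": 0, "wy": 0, "wz": 0},
    {"dx": 0, "dy": -0.075, "dz": 0, "wx": 0, "wy": 0, "wz": 0},
    {"dx": 0, "dy": -0.095, "dz": 0, "wx": 0, "wy": 0, "wz": 0},
  ],
)

```text
clock: 20.05
tool_pos: [0.4937, -0.0815, 0.3252]
eef_rot: [-0.071, -0.703, 0.704, 0.07]
contact_force: [1.3, -0.5, -1.8]
opening: 0.583
```

```bash
python3 g.py .458 .256 .325 -98.1; python3 w.py w19
```

```text
t 20.05 pos [ 0.4937 -0.0815  0.3252] yaw -101.47 F [ 1.3 -0.5 -1.8] open 0.583 q7 -1.69
d [ 1.021e-01 -3.000e-04 -3.237e-01] w [-0.001  -0.0749 -0.0025] dist 0.339
```

View pics/w19.png

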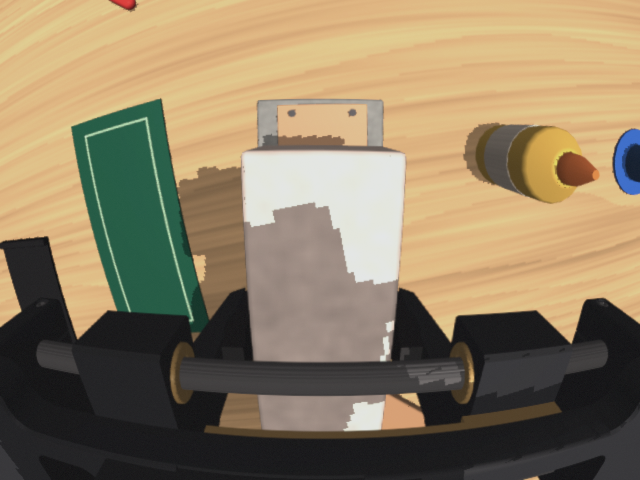

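```bash
python3 g.py .41 .135 .325 -98.1
```

```text
t 20.10 pos [ 0.4944 -0.0817  0.3274] yaw -101.49 F [ 0.9 -0.   0.2] open 0.587 q7 -1.69
d [ 0.1259  0.0016 -0.1956] w [-0.0006 -0.0752 -0.0082] dist 0.233
```

Emit:
arm_command(
  deltas=[
    {"dx": 0.01, "dy": 0, "dz": -0.016, "wx": 0, "wy": 0, "wz": 0},
    {"dx": 0.032, "dy": 0, "dz": -0.05, "wx": 0, "wy": -0.02, "wz": 0},
    {"dx": 0.057, "dy": 0, "dz": -0.088, "wx": 0, "wy": -0.04, "wz": 0},
    {"dx": 0.082, "dy": 0, "dz": -0.127, "wx": 0, "wy": -0.06, "wz": 0},
    {"dx": 0.104, "dy": 0, "dz": -0.161, "wx": 0, "wy": -0.075, "wz": 0},
  ],
)

```text
clock: 20.6
tool_pos: [0.4226, 0.0988, 0.3228]
eef_rot: [-0.049, -0.705, 0.706, 0.049]
contact_force: [0.4, 0.5, -2.2]
opening: 0.589
```

Emit:
arm_command(
  deltas=[
    {"dx": 0.012, "dy": 0, "dz": -0.018, "wx": 0, "wy": 0, "wz": 0},
    {"dx": 0.019, "dy": 0, "dz": -0.03, "wx": 0, "wy": 0, "wz": 0},
    {"dx": 0.022, "dy": 0, "dz": -0.035, "wx": 0, "wy": 0, "wz": 0},
    {"dx": 0.022, "dy": 0, "dz": -0.035, "wx": 0, "wy": 0, "wz": 0},
    {"dx": 0.022, "dy": 0, "dz": -0.035, "wx": 0, "wy": 0, "wz": 0},
  ],
)

```text
clock: 21.1
tool_pos: [0.4073, 0.1339, 0.3231]
eef_rot: [-0.051, -0.705, 0.706, 0.05]
contact_force: [-0.4, 0.4, -2.3]
opening: 0.589
```

```bash
python3 g.py .458 .256 .325 -98.1; python3 w.py w20
```

```text
t 21.10 pos [0.4073 0.1339 0.3231] yaw -98.17 F [-0.4  0.4 -2.3] open 0.589 q7 -2.02
d [-0.0329 -0.0021 -0.1281] w [-0.0019 -0.0015 -0.0016] dist 0.132
```

View pics/w20.png

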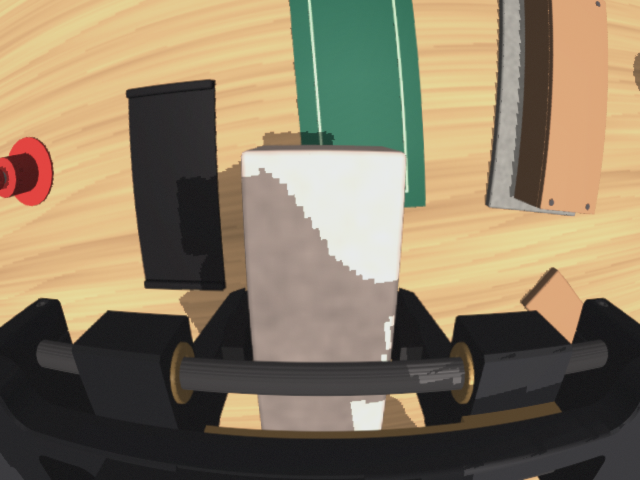

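Run:
```python
from h import *; import json
c=json.load(open("pics/w20.json")); im=cv2.imread("pics/w20.png")
m=np.full_like(im,255); m[65:297,110:230]=im[65:297,110:230]
hsv=cv2.cvtColor(m,cv2.COLOR_BGR2HSV); k=cv2.inRange(hsv,(0,0,0),(180,255,60)); k=cv2.morphologyEx(k,cv2.MORPH_OPEN,np.ones((3,3)))
cs,_=cv2.findContours(k,cv2.RETR_EXTERNAL,cv2.CHAIN_APPROX_NONE)
for b in cs:
    if cv2.contourArea(b)<1000: continue
    for z in(.004,.01):
        G=(plane(c,b[:,0,:],z,True)[:,:2]*1000).astype(np.float32); print("cradle",z,cv2.minAreaRect(G))
    P=b[:,0,:]; print(P.min(0),P.max(0))
k=np.array([(127,93),(215,82),(224,288.5),(145,287)]); 
for z in (.004,.01):
    W=plane(c,k,z,True)[:,:2]; e=(W[0]+W[1]-W[2]-W[3])/2; print(W.round(4).tolist(),W.mean(0).round(4),np.linalg.norm(e),np.degrees(np.arctan2(e[1],e[0])))
zt=.3235-.147+.0134
f=plane(c,[(243,152),(405,152)],zt,True); print("front",f.round(4),f.mean(0), np.degrees(np.arctan2(*(f[1]-f[0])[[1,0]])))
b=plane(c,[(262,431),(383,431)],zt,True); print("rear",b.round(4),b.mean(0))
```

```text
cradle 0.004 ((454.24554443359375, 255.76634216308594), (81.54232788085938, 181.97840881347656), 81.75852966308594)
cradle 0.01 ((454.7922058105469, 253.1078338623047), (79.8994369506836, 178.31207275390625), 81.75852966308594)
[127  80] [224 289]
[[0.5471, 0.2835], [0.5361, 0.2025], [0.3598, 0.2297], [0.3701, 0.3094]] [0.4533 0.2563] 0.17869902387026884 -8.53797693399931
[[0.5458, 0.2803], [0.535, 0.2009], [0.3622, 0.2276], [0.3723, 0.3056]] [0.4538 0.2536] 0.1750986822523857 -8.537976933999312
front [[0.4789 0.1482 0.1899]
 [0.472  0.0995 0.1899]] [0.47542147 0.12386638 0.1899    ] -98.09394577114314
rear [[0.3682 0.1654 0.1899]
 [0.3609 0.1148 0.1899]] [0.36458672 0.14011423 0.1899    ]
```

```bash
python3 g.py .4565 .256 .325 -98.3
```

```text
t 21.15 pos [0.4074 0.1337 0.3232] yaw -98.20 F [-0.5  0.7 -2.8] open 0.586 q7 -2.02
d [-0.0312 -0.002  -0.1281] w [-0.0019  0.0022 -0.0018] dist 0.132
```

Emit:
arm_command(
  deltas=[
    {"dx": -0.004, "dy": 0, "dz": -0.016, "wx": 0, "wy": 0, "wz": 0},
    {"dx": -0.013, "dy": 0, "dz": -0.053, "wx": 0, "wy": 0.002, "wz": 0},
    {"dx": -0.023, "dy": 0, "dz": -0.092, "wx": 0, "wy": 0.002, "wz": 0},
    {"dx": -0.029, "dy": 0, "dz": -0.118, "wx": 0, "wy": 0.002, "wz": 0},
    {"dx": -0.031, "dy": 0, "dz": -0.128, "wx": 0, "wy": 0.002, "wz": 0},
  ],
)

```text
clock: 21.65
tool_pos: [0.4569, 0.2591, 0.3231]
eef_rot: [0.051, 0.706, -0.705, -0.049]
contact_force: [-1.0, -0.2, -2.0]
opening: 0.583
```

```bash
python3 g.py .4565 .256 .200 -98.3
```

```text
t 21.65 pos [0.4569 0.2591 0.3231] yaw -98.09 F [-1.  -0.2 -2. ] open 0.583 q7 -2.17
d [0.0002 0.1231 0.0033] w [ 0.0018  0.0046 -0.0034] dist 0.123
```

Emit:
arm_command(
  deltas=[
    {"dx": 0, "dy": 0.02, "dz": 0.002, "wx": 0, "wy": 0.004, "wz": 0},
    {"dx": 0, "dy": 0.055, "dz": 0.003, "wx": 0, "wy": 0.004, "wz": 0},
    {"dx": 0, "dy": 0.09, "dz": 0.003, "wx": 0, "wy": 0.004, "wz": 0},
    {"dx": 0, "dy": 0.115, "dz": 0.003, "wx": 0, "wy": 0.004, "wz": 0},
    {"dx": 0, "dy": 0.123, "dz": 0.003, "wx": 0, "wy": 0.004, "wz": 0},
  ],
)

```text
clock: 22.15
tool_pos: [0.4548, 0.2517, 0.198]
eef_rot: [-0.051, -0.703, 0.707, 0.053]
contact_force: [-0.1, -0.6, -1.4]
opening: 0.585
```

```bash
python3 g.py .4565 .256 .1775 -98.3; python3 w.py w21
```

```text
t 22.15 pos [0.4548 0.2517 0.198 ] yaw -98.50 F [-0.1 -0.6 -1.4] open 0.585 q7 -2.14
d [-0.0011  0.0204 -0.0046] w [-0.0064 -0.0044  0.0033] dist 0.021
```

View pics/w21.png

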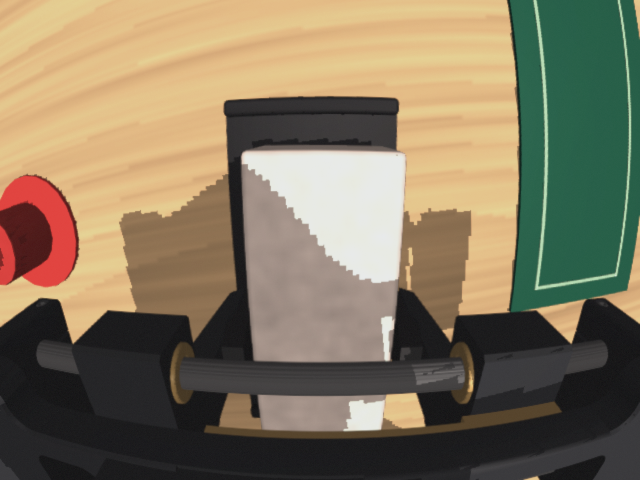

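Emit:
arm_command(
  deltas=[
    {"dx": -0.001, "dy": 0.004, "dz": -0.0045, "wx": -0.004, "wy": -0.004, "wz": 0.002},
    {"dx": -0.001, "dy": 0.006, "dz": -0.0045, "wx": -0.004, "wy": -0.004, "wz": 0.002},
    {"dx": -0.001, "dy": 0.006, "dz": -0.0045, "wx": -0.004, "wy": -0.004, "wz": 0.002},
    {"dx": -0.001, "dy": 0.006, "dz": -0.0045, "wx": -0.004, "wy": -0.004, "wz": 0.002},
    {"dx": -0.001, "dy": 0.006, "dz": -0.0045, "wx": -0.004, "wy": -0.004, "wz": 0.002},
  ],
)

```text
clock: 22.7
tool_pos: [0.4572, 0.2583, 0.1948]
eef_rot: [0.052, 0.706, -0.704, -0.049]
contact_force: [-0.7, -0.2, -1.5]
opening: 0.587
```

```bash
python3 g.py .4565 .256 .1775 -98.3; python3 w.py w22
python3 - <<'E'
import cv2
im=cv2.imread("pics/w22.png"); cv2.imwrite("pics/w22c.png",cv2.resize(im[70:300,190:450],None,fx=2.5,fy=2.5,interpolation=cv2.INTER_NEAREST))
E
```

```text
t 22.70 pos [0.4572 0.2583 0.1948] yaw -98.18 F [-0.7 -0.2 -1.5] open 0.587 q7 -2.14
d [0.0004 0.0173 0.0025] w [ 0.0036  0.0026 -0.0044] dist 0.017
```

View pics/w22c.png

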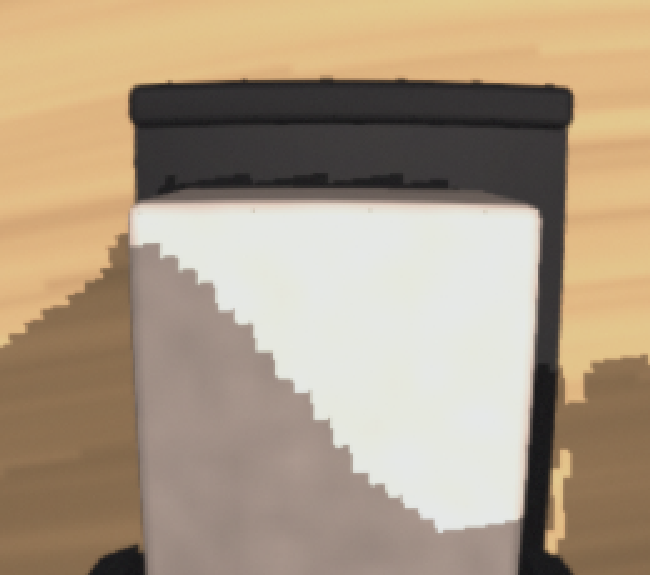

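```bash
cat > gap.py <<'E'
from h import *; import json,sys
def gap(n,zc,capx,cpx,zs=.01,tool=None):
    c=json.load(open(f"pics/{n}.json"))
    A=plane(c,capx,zc,True)[:,:2]; B=plane(c,cpx,zs,True)[:,:2]
    u=np.array([np.cos(np.radians(-8.3)),np.sin(np.radians(-8.3))]); v=np.array([-u[1],u[0]])
    D=B.mean(0)-A.mean(0); print("caul front",A.mean(0).round(4),"w",np.linalg.norm(A[0]-A[1]).round(4),"stop",B.mean(0).round(4),"w",np.linalg.norm(B[0]-B[1]).round(4),"gap along %.4f across(left+) %.4f"%(D@u,D@v),"caul ang",np.degrees(np.arctan2(*(A[0]-A[1])[::-1])),"stop ang",np.degrees(np.arctan2(*(B[0]-B[1])[::-1])))
E
python3 - <<'E'
from gap import *
P=lambda L:[(x/2.5+190-.3,y/2.5+70-.3) for x,y in L]
gap("w22",.0612,P([(130,205),(541,207)]),P([(131,87),(573,89)]))
E
```

```text
caul front [0.5256 0.2489] w 0.0501 stop [0.5437 0.2431] w 0.0777 gap along 0.0187 across(left+) -0.0031 caul ang 81.62298857016432 stop ang 81.89638632749265
```

Emit:
arm_command(
  deltas=[
    {"dx": 0.002, "dy": 0.004, "dz": 0.0027, "wx": 0.002, "wy": 0.002, "wz": -0.003},
    {"dx": 0.002, "dy": 0.008, "dz": 0.0027, "wx": 0.002, "wy": 0.002, "wz": -0.003},
    {"dx": 0.002, "dy": 0.01, "dz": 0.0027, "wx": 0.002, "wy": 0.002, "wz": -0.003},
    {"dx": 0.002, "dy": 0.01, "dz": 0.0027, "wx": 0.002, "wy": 0.002, "wz": -0.003},
    {"dx": 0.002, "dy": 0.01, "dz": 0.0027, "wx": 0.002, "wy": 0.002, "wz": -0.003},
  ],
)

```text
clock: 23.25
tool_pos: [0.4547, 0.2559, 0.184]
eef_rot: [0.051, 0.705, -0.705, -0.051]
contact_force: [-1.3, -0.0, -1.7]
opening: 0.589
```

```bash
python3 g.py .4548 .2563 .1775 -98.3; python3 w.py w23
python3 - <<'E'
import cv2
im=cv2.imread("pics/w23.png"); cv2.imwrite("pics/w23c.png",cv2.resize(im[70:300,190:450],None,fx=2.5,fy=2.5,interpolation=cv2.INTER_NEAREST))
E
```

```text
t 23.25 pos [0.4547 0.2559 0.184 ] yaw -98.27 F [-1.3 -0.  -1.7] open 0.589 q7 -2.14
d [-0.      0.0065 -0.0004] w [ 0.0008  0.0006 -0.0002] dist 0.007
```

View pics/w23c.png

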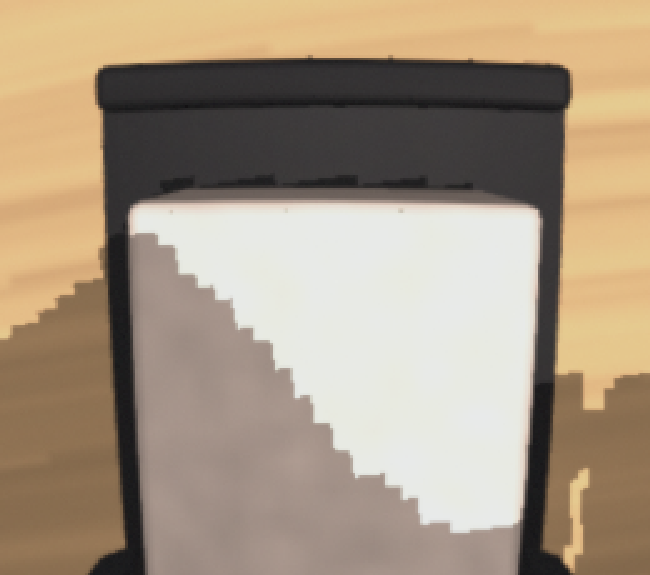

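Run:
```python
from gap import *
P=lambda L:[(x/2.5+190-.3,y/2.5+70-.3) for x,y in L]
gap("w23",.0504,P([(130,205),(541,207)]),P([(97,68),(570,68)]))
```

```text
caul front [0.5227 0.2461] w 0.05 stop [0.5438 0.2432] w 0.0777 gap along 0.0212 across(left+) 0.0002 caul ang 81.52312832248825 stop ang 81.7933833477037
```

Centred (gap 21.2 mm vs. 21 ideal, across 0.2 mm). Lower it.

Emit:
arm_command(
  deltas=[
    {"dx": 0, "dy": 0.002, "dz": 0, "wx": 0, "wy": 0, "wz": 0},
    {"dx": 0, "dy": 0.004, "dz": 0, "wx": 0, "wy": 0, "wz": 0},
    {"dx": 0, "dy": 0.006, "dz": 0, "wx": 0, "wy": 0, "wz": 0},
    {"dx": 0, "dy": 0.0065, "dz": 0, "wx": 0, "wy": 0, "wz": 0},
    {"dx": 0, "dy": 0.0065, "dz": 0, "wx": 0, "wy": 0, "wz": 0},
  ],
)

```text
clock: 23.8
tool_pos: [0.4547, 0.2559, 0.1777]
eef_rot: [0.051, 0.705, -0.705, -0.051]
contact_force: [-0.2, -0.8, -1.9]
opening: 0.586
```

```bash
python3 g.py .4548 .2563 .1775 -98.3
```

```text
t 23.80 pos [0.4547 0.2559 0.1777] yaw -98.27 F [-0.2 -0.8 -1.9] open 0.586 q7 -2.14
d [-0.0001  0.0002 -0.0004] w [ 0.0009  0.0006 -0.0003] dist 0.000
```

Not touching yet; a little lower.

Emit:
arm_command(
  deltas=[
    {"dx": 0, "dy": 0.0004, "dz": 0, "wx": 0, "wy": 0, "wz": 0},
    {"dx": 0, "dy": 0.0008, "dz": 0, "wx": 0, "wy": 0, "wz": 0},
    {"dx": 0, "dy": 0.001, "dz": 0, "wx": 0, "wy": 0, "wz": 0},
    {"dx": 0, "dy": 0.001, "dz": 0, "wx": 0, "wy": 0, "wz": 0},
    {"dx": 0, "dy": 0.001, "dz": 0, "wx": 0, "wy": 0, "wz": 0},
  ],
)

```text
clock: 24.3
tool_pos: [0.4546, 0.2559, 0.1776]
eef_rot: [0.051, 0.706, -0.705, -0.051]
contact_force: [-1.8, -0.3, 9.3]
opening: 0.59
```

```bash
python3 g.py .4548 .2563 .1775 -98.3
```

```text
t 24.30 pos [0.4546 0.2559 0.1776] yaw -98.27 F [-1.8 -0.3  9.3] open 0.590 q7 -2.14
d [-0.0001  0.0001 -0.0004] w [ 0.0013  0.0006 -0.0007] dist 0.000
```

Emit:
arm_command(
  deltas=[
    {"dx": 0, "dy": -0.0008, "dz": 0, "wx": 0, "wy": 0, "wz": 0},
    {"dx": 0, "dy": -0.0008, "dz": 0, "wx": 0, "wy": 0, "wz": 0},
    {"dx": 0, "dy": -0.0008, "dz": 0, "wx": 0, "wy": 0, "wz": 0},
    {"dx": 0, "dy": -0.0008, "dz": 0, "wx": 0, "wy": 0, "wz": 0},
    {"dx": 0, "dy": -0.0008, "dz": 0, "wx": 0, "wy": 0, "wz": 0},
  ],
  claw=1,
)

```text
clock: 24.8
tool_pos: [0.4547, 0.2559, 0.1773]
eef_rot: [0.051, 0.705, -0.705, -0.051]
contact_force: [0.1, -0.7, -0.4]
opening: 0.994
```

Emit:
arm_command(
  deltas=[
    {"dx": 0, "dy": -0.01, "dz": 0, "wx": 0, "wy": 0, "wz": 0},
    {"dx": 0, "dy": -0.035, "dz": 0, "wx": 0, "wy": 0, "wz": 0},
    {"dx": 0, "dy": -0.08, "dz": 0, "wx": 0, "wy": 0, "wz": 0},
    {"dx": 0, "dy": -0.13, "dz": 0, "wx": 0, "wy": 0, "wz": 0},
    {"dx": 0, "dy": -0.16, "dz": 0, "wx": 0, "wy": 0, "wz": 0},
  ],
)

```text
clock: 25.3
tool_pos: [0.4549, 0.2558, 0.3413]
eef_rot: [0.052, 0.706, -0.704, -0.05]
contact_force: [0.6, -0.2, -0.2]
opening: 1.0
```

```bash
python3 g.py .494 -.0812 .33 -101.6; python3 w.py w24
```

```text
t 25.30 pos [0.4549 0.2558 0.3413] yaw -98.29 F [ 0.6 -0.2 -0.2] open 1.000 q7 -2.17
d [-0.0873  0.0105  0.3278] w [ 0.0043  0.0735 -0.0041] dist 0.339
```

View pics/w24.png

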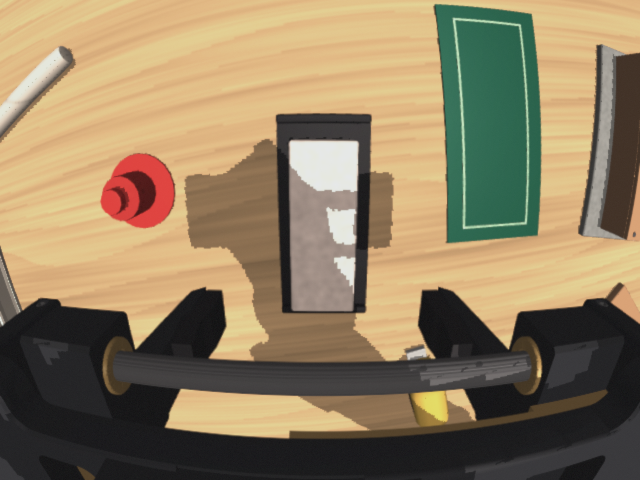

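Run:
```python
from h import *; import json
c=json.load(open("pics/w24.json")); im=cv2.imread("pics/w24.png")
for b in blobs2(im,"green",1000):
    G=(plane(c,b[:,0,:],.003,True)[:,:2]*1000).astype(np.float32); print("mat",cv2.minAreaRect(G))
```

```text
mat ((522.1229248046875, 89.93579864501953), (99.0528564453125, 217.8280792236328), 86.38121795654297)
```

Emit:
arm_command(
  deltas=[
    {"dx": -0.006, "dy": 0, "dz": 0.024, "wx": 0, "wy": 0, "wz": 0},
    {"dx": -0.017, "dy": 0, "dz": 0.065, "wx": 0, "wy": 0.01, "wz": 0},
    {"dx": -0.029, "dy": 0, "dz": 0.11, "wx": 0, "wy": 0.03, "wz": 0},
    {"dx": -0.042, "dy": 0, "dz": 0.157, "wx": 0, "wy": 0.05, "wz": 0},
    {"dx": -0.054, "dy": 0, "dz": 0.205, "wx": 0, "wy": 0.07, "wz": 0},
  ],
)

```text
clock: 25.85
tool_pos: [0.4785, 0.0436, 0.3378]
eef_rot: [0.071, 0.704, -0.703, -0.07]
contact_force: [-0.6, 0.2, -0.7]
opening: 1.001
```

```bash
python3 g.py .494 -.0812 .34 -101.6
```

```text
t 25.85 pos [0.4785 0.0436 0.3378] yaw -101.41 F [-0.6  0.2 -0.7] open 1.001 q7 -1.86
d [-0.0399 -0.0023  0.1192] w [ 0.0013  0.0041 -0.0012] dist 0.126
```

Emit:
arm_command(
  deltas=[
    {"dx": -0.015, "dy": -0.002, "dz": 0.044, "wx": 0, "wy": 0, "wz": 0},
    {"dx": -0.027, "dy": -0.002, "dz": 0.082, "wx": 0, "wy": 0.003, "wz": 0},
    {"dx": -0.036, "dy": -0.002, "dz": 0.108, "wx": 0, "wy": 0.003, "wz": 0},
    {"dx": -0.04, "dy": -0.002, "dz": 0.118, "wx": 0, "wy": 0.003, "wz": 0},
    {"dx": -0.04, "dy": -0.002, "dz": 0.119, "wx": 0, "wy": 0.003, "wz": 0},
  ],
)

```text
clock: 26.35
tool_pos: [0.4942, -0.0803, 0.3395]
eef_rot: [0.072, 0.704, -0.703, -0.072]
contact_force: [-0.5, 0.4, -0.1]
opening: 0.999
```

```bash
python3 g.py .494 -.0812 .34 -101.6; python3 w.py w25
python3 - <<'E'
import cv2
im=cv2.imread("pics/w25.png"); cv2.imwrite("pics/w25c.png",cv2.resize(im[60:360,220:420],None,fx=2,fy=2,interpolation=cv2.INTER_NEAREST))
E
```

```text
t 26.35 pos [ 0.4942 -0.0803  0.3395] yaw -101.70 F [-0.5  0.4 -0.1] open 0.999 q7 -1.66
d [ 0.     -0.0005  0.0009] w [ 0.0008 -0.0022 -0.001 ] dist 0.001
```

View pics/w25c.png

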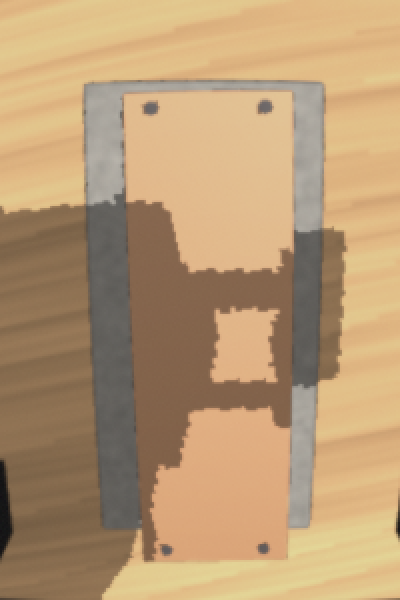

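Run:
```python
from h import *; import json
c=json.load(open("pics/w25.json"))
k=np.array([(124,93),(294,92),(288,559),(144,561)])/2+[220,60]-.25
W=plane(c,k,.055,True)[:,:2]; print(W.round(4).tolist(), W.mean(0).round(4))
m=(W[0]+W[1]-W[2]-W[3])/2; print("len",np.linalg.norm(m),"ang",np.degrees(np.arctan2(m[1],m[0])),"wid",np.linalg.norm(W[0]-W[1]),np.linalg.norm(W[2]-W[3]))
```

```text
[[0.5906, -0.071], [0.579, -0.1291], [0.3983, -0.0953], [0.4095, -0.0366]] [ 0.4944 -0.083 ]
len 0.18411581204732688 ang -10.669176969087234 wid 0.05922858043898427 0.05977996680761476
```

```bash
python3 g.py .494 -.082 .24 -101.2
```

```text
t 26.40 pos [ 0.4941 -0.0789  0.3393] yaw -101.56 F [0.1 0.5 1. ] open 1.001 q7 -1.66
d [-0.0005  0.0993  0.0032] w [ 0.0018 -0.008  -0.    ] dist 0.099
```

Emit:
arm_command(
  deltas=[
    {"dx": 0, "dy": 0.02, "dz": 0.001, "wx": 0, "wy": -0.008, "wz": 0},
    {"dx": 0, "dy": 0.055, "dz": 0.001, "wx": 0, "wy": -0.008, "wz": 0},
    {"dx": 0, "dy": 0.085, "dz": 0.001, "wx": 0, "wy": -0.008, "wz": 0},
    {"dx": 0, "dy": 0.1, "dz": 0.001, "wx": 0, "wy": -0.008, "wz": 0},
    {"dx": 0, "dy": 0.1, "dz": 0.001, "wx": 0, "wy": -0.008, "wz": 0},
  ],
)

```text
clock: 26.9
tool_pos: [0.4934, -0.0776, 0.2375]
eef_rot: [0.066, 0.705, -0.703, -0.069]
contact_force: [-0.8, 0.2, 0.5]
opening: 0.997
```

```bash
python3 g.py .494 -.082 .185 -101.2; python3 w.py w26
```

```text
t 26.90 pos [ 0.4934 -0.0776  0.2375] yaw -100.97 F [-0.8  0.2  0.5] open 0.997 q7 -1.65
d [-0.0017  0.0524  0.0043] w [0.0024 0.0051 0.0057] dist 0.053
```

View pics/w26.png

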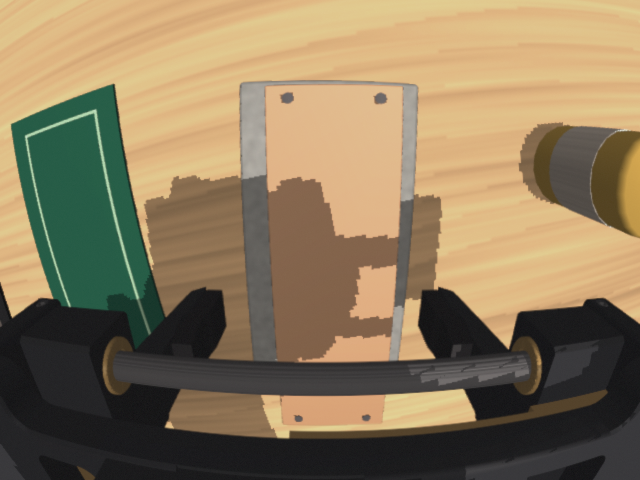

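Emit:
arm_command(
  deltas=[
    {"dx": -0.001, "dy": 0.005, "dz": 0.0045, "wx": 0, "wy": 0.004, "wz": 0.004},
    {"dx": -0.001, "dy": 0.018, "dz": 0.0045, "wx": 0, "wy": 0.004, "wz": 0.004},
    {"dx": -0.001, "dy": 0.025, "dz": 0.0045, "wx": 0, "wy": 0.004, "wz": 0.004},
    {"dx": -0.001, "dy": 0.025, "dz": 0.0045, "wx": 0, "wy": 0.004, "wz": 0.004},
    {"dx": -0.001, "dy": 0.025, "dz": 0.0045, "wx": 0, "wy": 0.004, "wz": 0.004},
  ],
)

```text
clock: 27.45
tool_pos: [0.4941, -0.0849, 0.2141]
eef_rot: [0.071, 0.704, -0.703, -0.069]
contact_force: [0.2, 0.1, 0.3]
opening: 1.0
```

```bash
python3 g.py .494 -.082 .185 -101.2; python3 w.py w27
```

```text
t 27.45 pos [ 0.4941 -0.0849  0.2141] yaw -101.39 F [0.2 0.1 0.3] open 1.000 q7 -1.64
d [ 0.0008  0.0291 -0.0028] w [ 0.001  -0.0042 -0.0038] dist 0.029
```

View pics/w27.png

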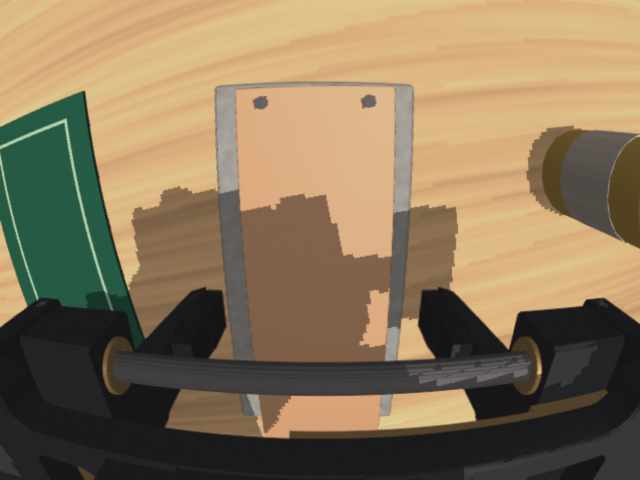

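Emit:
arm_command(
  deltas=[
    {"dx": 0, "dy": 0.008, "dz": -0.002, "wx": 0, "wy": -0.009, "wz": -0.002},
    {"dx": 0, "dy": 0.02, "dz": -0.002, "wx": 0, "wy": -0.009, "wz": -0.002},
    {"dx": 0, "dy": 0.028, "dz": -0.002, "wx": 0, "wy": -0.009, "wz": -0.002},
    {"dx": 0, "dy": 0.029, "dz": -0.002, "wx": 0, "wy": -0.009, "wz": -0.002},
    {"dx": 0, "dy": 0.029, "dz": -0.002, "wx": 0, "wy": -0.009, "wz": -0.002},
  ],
)

```text
clock: 28.0
tool_pos: [0.4944, -0.083, 0.1847]
eef_rot: [0.068, 0.704, -0.704, -0.067]
contact_force: [-0.2, -0.8, 0.5]
opening: 0.998
```

```bash
python3 g.py .494 -.082 .185 -101.2; python3 w.py w28
```

```text
t 28.00 pos [ 0.4944 -0.083   0.1847] yaw -100.98 F [-0.2 -0.8  0.5] open 0.998 q7 -1.64
d [ 0.0006 -0.0003 -0.0008] w [ 0.0007  0.0049 -0.0009] dist 0.001
```

View pics/w28.png

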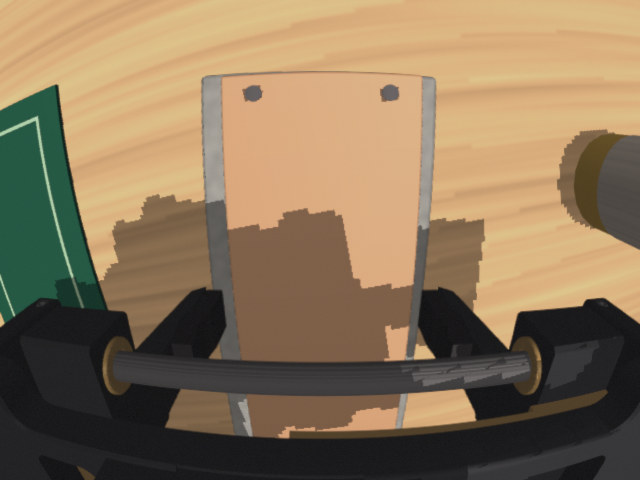

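Well centred over the box (columns 222–422, mid 322). Close.

Emit:
arm_command(
  deltas=[
    {"dx": 0, "dy": 0, "dz": 0, "wx": 0, "wy": 0, "wz": 0},
    {"dx": 0, "dy": 0, "dz": 0, "wx": 0, "wy": 0, "wz": 0},
    {"dx": 0, "dy": 0, "dz": 0, "wx": 0, "wy": 0, "wz": 0},
    {"dx": 0, "dy": 0, "dz": 0, "wx": 0, "wy": 0, "wz": 0},
    {"dx": 0, "dy": 0, "dz": 0, "wx": 0, "wy": 0, "wz": 0},
  ],
  claw=-1,
  grip_force=25,
)

```text
clock: 28.55
tool_pos: [0.4947, -0.083, 0.1855]
eef_rot: [0.068, 0.704, -0.704, -0.067]
contact_force: [0.1, -0.4, 1.5]
opening: 0.676
```

Emit:
arm_command(
  deltas=[
    {"dx": 0, "dy": 0, "dz": 0, "wx": 0, "wy": 0, "wz": 0},
    {"dx": 0, "dy": 0, "dz": 0, "wx": 0, "wy": 0, "wz": 0},
    {"dx": 0, "dy": 0, "dz": 0, "wx": 0, "wy": 0, "wz": 0},
    {"dx": 0, "dy": 0, "dz": 0, "wx": 0, "wy": 0, "wz": 0},
    {"dx": 0, "dy": 0, "dz": 0, "wx": 0, "wy": 0, "wz": 0},
  ],
)

```text
clock: 29.05
tool_pos: [0.4947, -0.083, 0.1854]
eef_rot: [0.068, 0.704, -0.704, -0.067]
contact_force: [0.1, 0.3, 5.4]
opening: 0.678
```

Emit:
arm_command(
  deltas=[
    {"dx": 0, "dy": -0.004, "dz": 0, "wx": 0, "wy": 0, "wz": 0},
    {"dx": 0, "dy": -0.02, "dz": 0, "wx": 0, "wy": 0, "wz": 0},
    {"dx": 0, "dy": -0.045, "dz": 0, "wx": 0, "wy": 0, "wz": 0},
    {"dx": 0, "dy": -0.07, "dz": 0, "wx": 0, "wy": 0, "wz": 0},
    {"dx": 0, "dy": -0.085, "dz": 0, "wx": 0, "wy": 0, "wz": 0},
  ],
)

```text
clock: 29.55
tool_pos: [0.4945, -0.0829, 0.2715]
eef_rot: [0.069, 0.704, -0.704, -0.067]
contact_force: [-0.0, 0.1, -1.4]
opening: 0.678
```

```bash
python3 g.py .523 .0887 .27 -93.6; python3 w.py w29
```

```text
t 29.55 pos [ 0.4945 -0.0829  0.2715] yaw -100.98 F [-0.   0.1 -1.4] open 0.678 q7 -1.64
d [ 0.0047  0.0017 -0.1739] w [ 0.001  -0.164  -0.0033] dist 0.174
```

View pics/w29.png

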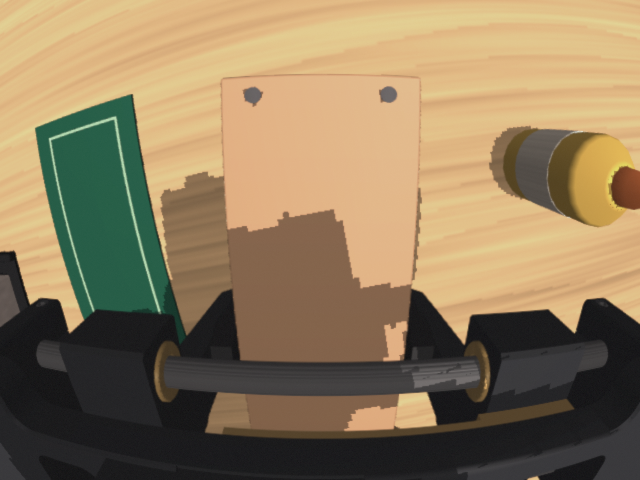

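Run:
```python
from h import *; import json
c=json.load(open("pics/w29.json"))
f=plane(c,[(222,77.5),(420,77.5)],.1411,True)[:,:2]; d=f[0]-f[1]; a=np.degrees(np.arctan2(d[1],d[0]))-90; u=np.array([np.cos(np.radians(a)),np.sin(np.radians(a))])
print(f.round(4),np.linalg.norm(d),a,(f.mean(0)-.093*u).round(4))
```

```text
[[ 0.5904 -0.0709]
 [ 0.5793 -0.1281]] 0.058241951776082 -11.008803983578858 [ 0.4936 -0.0817]
```

Emit:
arm_command(
  deltas=[
    {"dx": 0, "dy": 0, "dz": -0.015, "wx": 0, "wy": -0.015, "wz": 0},
    {"dx": 0.001, "dy": 0, "dz": -0.048, "wx": 0, "wy": -0.045, "wz": 0},
    {"dx": 0.002, "dy": 0, "dz": -0.088, "wx": 0, "wy": -0.085, "wz": 0},
    {"dx": 0.003, "dy": 0, "dz": -0.128, "wx": 0, "wy": -0.125, "wz": 0},
    {"dx": 0.004, "dy": 0, "dz": -0.157, "wx": 0, "wy": -0.155, "wz": 0},
  ],
)

```text
clock: 30.1
tool_pos: [0.5203, 0.0751, 0.2695]
eef_rot: [0.024, 0.707, -0.706, -0.023]
contact_force: [1.2, 0.7, -1.9]
opening: 0.678
```

```bash
python3 g.py .523 .0887 .27 -93.6
```

```text
t 30.10 pos [0.5203 0.0751 0.2695] yaw -93.78 F [ 1.2  0.7 -1.9] open 0.678 q7 -1.79
d [-0.0018 -0.0005 -0.0138] w [ 0.0023 -0.0039 -0.001 ] dist 0.014
```

Emit:
arm_command(
  deltas=[
    {"dx": -0.001, "dy": 0.002, "dz": -0.007, "wx": 0, "wy": -0.003, "wz": 0},
    {"dx": -0.0018, "dy": 0.01, "dz": -0.012, "wx": 0, "wy": -0.003, "wz": 0},
    {"dx": -0.0018, "dy": 0.03, "dz": -0.0135, "wx": 0, "wy": -0.003, "wz": 0},
    {"dx": -0.0018, "dy": 0.05, "dz": -0.0135, "wx": 0, "wy": -0.003, "wz": 0},
    {"dx": -0.0018, "dy": 0.06, "dz": -0.0135, "wx": 0, "wy": -0.003, "wz": 0},
  ],
)

```text
clock: 30.6
tool_pos: [0.5225, 0.0834, 0.2083]
eef_rot: [-0.024, -0.706, 0.707, 0.025]
contact_force: [-1.1, 0.1, -1.1]
opening: 0.68
```

```bash
python3 g.py .523 .088 .19 -93.6;python3 w.py w30
```

```text
t 30.60 pos [0.5225 0.0834 0.2083] yaw -94.02 F [-1.1  0.1 -1.1] open 0.680 q7 -1.80
d [-0.0002  0.0183 -0.0047] w [-0.0022 -0.0094  0.0018] dist 0.019
```

View pics/w30.png

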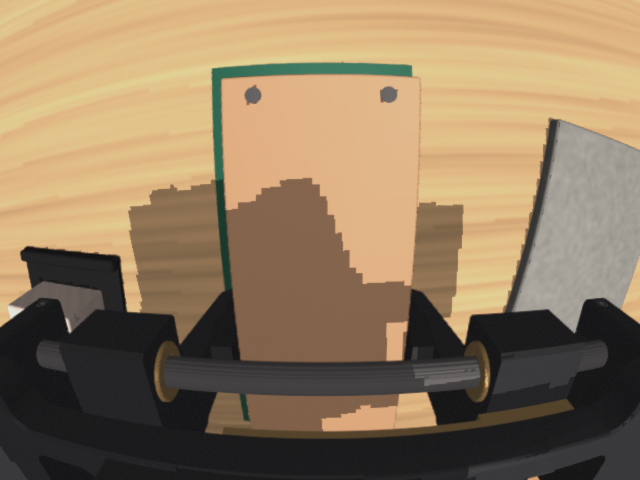

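Emit:
arm_command(
  deltas=[
    {"dx": 0, "dy": 0.005, "dz": -0.004, "wx": 0, "wy": -0.008, "wz": 0},
    {"dx": 0, "dy": 0.012, "dz": -0.004, "wx": 0, "wy": -0.008, "wz": 0},
    {"dx": 0, "dy": 0.014, "dz": -0.004, "wx": 0, "wy": -0.008, "wz": 0},
    {"dx": 0, "dy": 0.014, "dz": -0.004, "wx": 0, "wy": -0.008, "wz": 0},
    {"dx": 0, "dy": 0.014, "dz": -0.004, "wx": 0, "wy": -0.008, "wz": 0},
  ],
)

```text
clock: 31.15
tool_pos: [0.5238, 0.0892, 0.1967]
eef_rot: [0.023, 0.707, -0.707, -0.021]
contact_force: [-0.3, 0.4, -2.1]
opening: 0.681
```

```bash
python3 g.py .523 .088 .1784 -93.6;python3 w.py w31
python3 - <<'E'
import cv2
im=cv2.imread("pics/w31.png"); cv2.imwrite("pics/w31c.png",cv2.resize(im[30:310,180:450],None,fx=2,fy=2,interpolation=cv2.INTER_NEAREST))
E
```

```text
t 31.15 pos [0.5238 0.0892 0.1967] yaw -93.51 F [-0.3  0.4 -2.1] open 0.681 q7 -1.80
d [0.0007 0.0183 0.0013] w [ 0.0007  0.0019 -0.0032] dist 0.018
```

View pics/w31c.png

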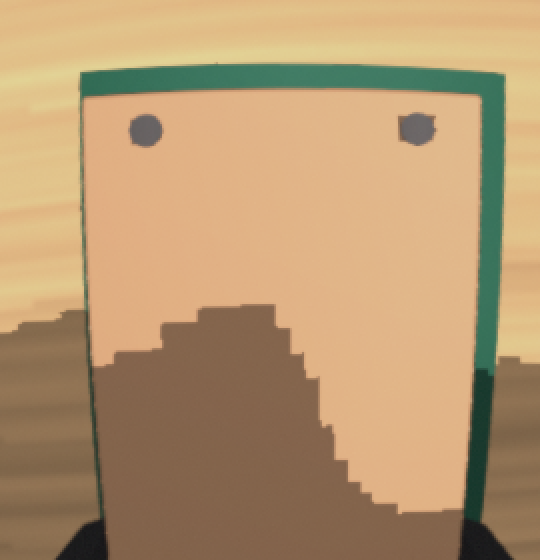

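```bash
cat > gm.py <<'E'
from h import *; import json
def gm(n,zc,cap,mp,yaw=-3.6):
    c=json.load(open(f"pics/{n}.json"))
    P=lambda L:[(x/2+180-.25,y/2+30-.25) for x,y in L]
    A=plane(c,P(cap),zc,True)[:,:2]; B=plane(c,P(mp),.003,True)[:,:2]
    u=np.array([np.cos(np.radians(yaw)),np.sin(np.radians(yaw))]); v=np.array([-u[1],u[0]]); D=B.mean(0)-A.mean(0)
    an=lambda W: round(np.degrees(np.arctan2(*(W[0]-W[1])[::-1]))-90,2)
    print("box w %.4f ang"%np.linalg.norm(A[0]-A[1]),an(A),"mat w %.4f ang"%np.linalg.norm(B[0]-B[1]),an(B),"along %.4f across %.4f"%(D@u,D@v))
E
python3 -c "
from gm import *
gm('w31',.0663,[(82,97),(482,97)],[(80,73),(505,75)])"
```

```text
box w 0.0588 ang -3.55 mat w 0.0991 ang -3.57 along 0.0157 across -0.0023
```

Emit:
arm_command(
  deltas=[
    {"dx": 0.001, "dy": 0.004, "dz": 0.0022, "wx": 0, "wy": 0, "wz": -0.003},
    {"dx": 0.001, "dy": 0.01, "dz": 0.0022, "wx": 0, "wy": 0, "wz": -0.003},
    {"dx": 0.001, "dy": 0.013, "dz": 0.0022, "wx": 0, "wy": 0, "wz": -0.003},
    {"dx": 0.001, "dy": 0.013, "dz": 0.0022, "wx": 0, "wy": 0, "wz": -0.003},
    {"dx": 0.001, "dy": 0.013, "dz": 0.0022, "wx": 0, "wy": 0, "wz": -0.003},
  ],
)

```text
clock: 31.7
tool_pos: [0.5225, 0.0872, 0.1832]
eef_rot: [0.021, 0.707, -0.707, -0.022]
contact_force: [0.5, -0.2, -2.7]
opening: 0.68
```

```bash
python3 g.py .523 .088 .1784 -93.6;python3 w.py w32
python3 - <<'E'
import cv2
im=cv2.imread("pics/w32.png"); cv2.imwrite("pics/w32c.png",cv2.resize(im[30:310,180:450],None,fx=2,fy=2,interpolation=cv2.INTER_NEAREST))
E
```

```text
t 31.70 pos [0.5225 0.0872 0.1832] yaw -93.50 F [ 0.5 -0.2 -2.7] open 0.680 q7 -1.79
d [-0.0005  0.0048 -0.0008] w [0.0005 0.0022 0.001 ] dist 0.005
```

View pics/w32c.png

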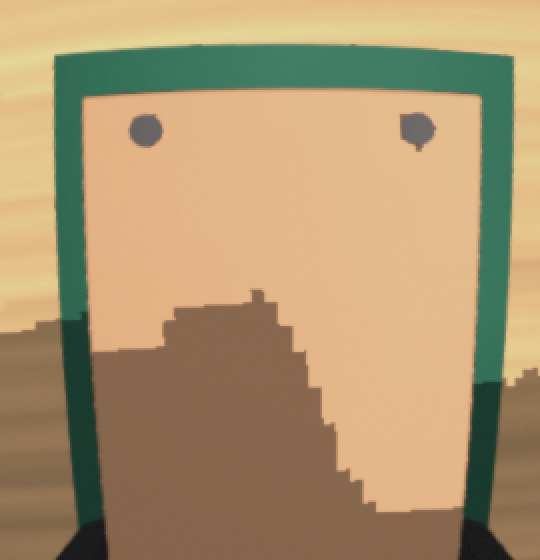

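```bash
python3 -c "
from gm import *
gm('w32',.0528,[(82,97),(482,97)],[(55,56),(513,58)])"
```

```text
box w 0.0587 ang -3.54 mat w 0.0987 ang -3.76 along 0.0172 across -0.0002
```

Emit:
arm_command(
  deltas=[
    {"dx": 0, "dy": 0.002, "dz": 0, "wx": 0, "wy": 0, "wz": 0},
    {"dx": 0, "dy": 0.004, "dz": 0, "wx": 0, "wy": 0, "wz": 0},
    {"dx": 0, "dy": 0.005, "dz": 0, "wx": 0, "wy": 0, "wz": 0},
    {"dx": 0, "dy": 0.0055, "dz": 0, "wx": 0, "wy": 0, "wz": 0},
    {"dx": 0, "dy": 0.0055, "dz": 0, "wx": 0, "wy": 0, "wz": 0},
  ],
)

```text
clock: 32.25
tool_pos: [0.5224, 0.0872, 0.1785]
eef_rot: [0.022, 0.707, -0.707, -0.022]
contact_force: [-1.5, -0.8, 4.5]
opening: 0.677
```

Centred and touching the mat (force 4.5 N up). Release and rise clear.

Emit:
arm_command(
  deltas=[
    {"dx": 0, "dy": 0, "dz": 0, "wx": 0, "wy": 0, "wz": 0},
    {"dx": 0, "dy": 0, "dz": 0, "wx": 0, "wy": 0, "wz": 0},
    {"dx": 0, "dy": 0, "dz": 0, "wx": 0, "wy": 0, "wz": 0},
    {"dx": 0, "dy": 0, "dz": 0, "wx": 0, "wy": 0, "wz": 0},
    {"dx": 0, "dy": 0, "dz": 0, "wx": 0, "wy": 0, "wz": 0},
  ],
  claw=1,
)

```text
clock: 32.75
tool_pos: [0.5225, 0.0872, 0.1778]
eef_rot: [0.021, 0.707, -0.707, -0.022]
contact_force: [0.8, -0.9, -0.3]
opening: 0.995
```

Emit:
arm_command(
  deltas=[
    {"dx": 0, "dy": -0.01, "dz": 0, "wx": 0, "wy": 0, "wz": 0},
    {"dx": 0, "dy": -0.035, "dz": 0, "wx": 0, "wy": 0, "wz": 0},
    {"dx": 0, "dy": -0.08, "dz": 0, "wx": 0, "wy": 0, "wz": 0},
    {"dx": 0, "dy": -0.13, "dz": 0, "wx": 0, "wy": 0, "wz": 0},
    {"dx": 0, "dy": -0.18, "dz": 0, "wx": 0, "wy": 0, "wz": 0},
  ],
)

```text
clock: 33.25
tool_pos: [0.522, 0.0869, 0.3602]
eef_rot: [0.021, 0.707, -0.707, -0.022]
contact_force: [1.6, 0.9, 0.3]
opening: 1.002
```

Emit:
arm_command(
  deltas=[
    {"dx": 0, "dy": 0, "dz": 0, "wx": 0, "wy": 0, "wz": 0},
    {"dx": 0, "dy": 0, "dz": 0, "wx": 0, "wy": 0, "wz": 0},
    {"dx": 0, "dy": 0, "dz": 0, "wx": 0, "wy": 0, "wz": 0},
    {"dx": 0, "dy": 0, "dz": 0, "wx": 0, "wy": 0, "wz": 0},
    {"dx": 0, "dy": 0, "dz": 0, "wx": 0, "wy": 0, "wz": 0},
  ],
)

```text
clock: 33.75
tool_pos: [0.5222, 0.087, 0.3566]
eef_rot: [-0.02, -0.707, 0.707, 0.023]
contact_force: [0.5, -0.3, -1.0]
opening: 0.998
```

```bash
python3 w.py w33
python3 - <<'E'
from plant import r
import cv2
for n in("scene","top"): cv2.imwrite(f"pics/{n}9.png",r.snapshot(n)[:,:,::-1])
print(r.get_state()["contact_force"],r.get_state()["qd"].round(3))
E
```

```text
[-0.03738967  0.5921131  -0.03748787] [ 0.    -0.005  0.002 -0.003 -0.     0.001 -0.001]
```

View pics/w33.png

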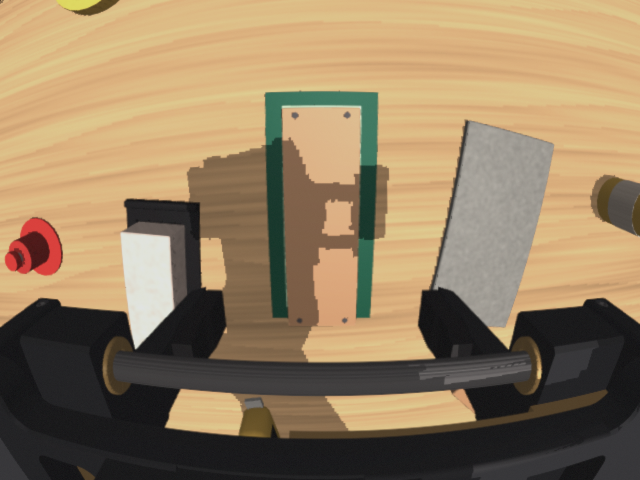

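View pics/scene9.png

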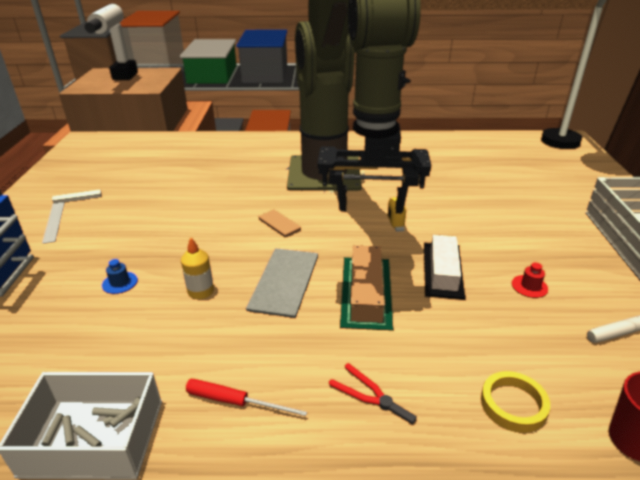

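View pics/top9.png

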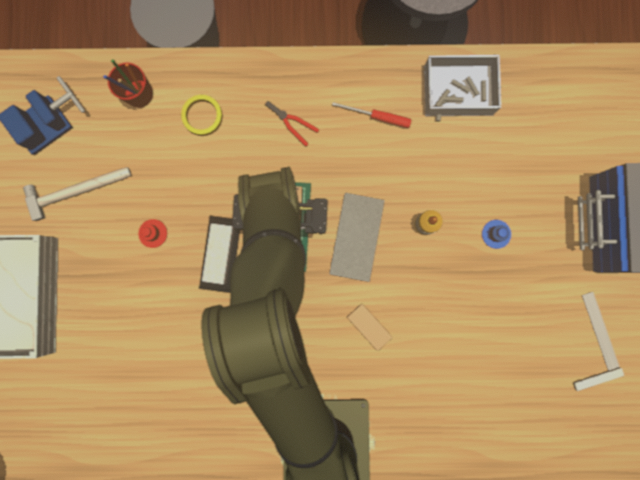

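Run:
```python
from h import *
from plant import r
im=cv2.imread("pics/top9.png"); cal=r.get_calibration("top")
for b in blobs2(im,"yellow"):
    M=cv2.moments(b); print(np.round([M["m10"]/M["m00"],M["m01"]/M["m00"]],1))
print(r.finish_job())
```

```text
[430.4 221. ]
[201.1 114.6]
the job is handed in; nothing more can be done
None
```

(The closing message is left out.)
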